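# Turn the dominoes up and line them up on the ledge

### The arm

A 6-joint arm with a two-finger parallel gripper is mounted at the origin on the work surface. World frame = base frame: x ahead of the robot, y to its left, z up, the work surface at z = 0. Lengths are in mm, angles in rad, forces in N, time in s.
With the tool pointing down it reaches from about 275 to 1000 mm from the base axis. Payload 8.4 kg.
Tool frame: the origin (TCP) lies at the very end of the fingers, on their centre line; the grasp point (between the pads) lies 19 mm behind it; z points along the fingers, y is the line along which they close (so a half turn about z gives the same grasp; the last joint's range is limited). The gripper opens to 85 mm and grips with 20 to 120 N. Pads are 22 mm wide; open, the fingers measure 114 mm over their backs; the gripper's body (76 mm by 85 mm) begins 54 mm behind the grasp point. The pads swing forward as they close: fully open they stand 13 mm farther back than shut.
Start: joints at [-1.328, 0.353, 1.633, -0, 1.155, -0.002], TCP at [151.475, -606.369, 231.281] pointing down, gripper open.
Joint ranges: [-2.63, 2.63], [-0.92, 2.1], [0.06, 2.66], [-1.3, 4.44], [0, 2.69], [-3.02, 3.02]. Speed limits (rad/s): [2.22, 2.22, 2.79, 3.14, 3.14, 3.14].

### API

Orientations are given as [roll, pitch, yaw] about the fixed x, y, z axes, in that order (R = Rz(yaw) Ry(pitch) Rx(roll)).
In Python, from rig import sensors, grab_frame, camera_params, order gives the robot as it stands. The module is installed in compiled form; this text tells all that it offers.
- The arm moves only by the tool move_arm, never from a script. Its argument "motion" is a list of rows, each a list of 7 numbers: the turn, a rotation vector about the tool's x, y, z in normalised numbers (1 is 360 degrees), then the shift along the tool's x, y, z in a scale on which 1.0 is 0.75 m, then the finger opening in m, from 0 to 0.0854. A call has 1 to 8 rows; each row is the pose to reach, as a shift and turn from the pose commanded when the call began, along the tool's axes at that moment; what a row does not reach only later rows make up. A row lasts 1/8 s, in which the tool goes at most 62.5 mm and 10.7 degrees, less where a joint would pass 70% of its speed; a pose out of reach is approached as far as the arm can. Shift and turn numbers lie between -1 and 1, and a call with a number outside is refused. A call with a gripper value outside its range is refused whole. The fingers move at their own pace and stop on an object; "grip_force" is the grip in N (left out, the last holds). Time passes only in rows, so rows that repeat a pose let the fingers close. It gives the time, the measured TCP pose, the force, the opening and the grip force at its end, in the units of the state.
- sensors.sense(): the state, without advancing time (a new reading comes with each control period).
- grab_frame(name): name is "side" or "top"; returns (picture, depth): 480x640x3 uint8, red, green, blue; 480x640 float32, mm along the optical axis (not along the pixel's ray), 0 where there is no reading.
- camera_params(name): a dict with "camera_matrix" (3x3 intrinsics, pixels), "world_from_camera" (4x4, takes a point from camera to world coordinates). Camera axes: x right, y down, z forward; pixel columns grow to the right and rows downward; lengths in mm; the calibration is good to about 2 mm. A picture is of the moment at which its call begins. camera_params takes no time and is no camera call.
- order.sign_off(): hands the job in; it is judged then, once.
The state is a dict: "clock": time; "qpos": joint angles; "qvel": joint speeds; "joint_efforts": joint torques, N m; "eef_pos": TCP position; "tcp_rot": TCP orientation; "contact_force": force on the tool from outside, world axes, zero at the start; "wrist_torque": the same for the moment, N m; "opening": opening from 0.0 (shut) to 1.0 (fully open); "grasp_force": force on a finger pad.
Only numpy, scipy, OpenCV 4.12 (cv2) and the standard library are available. Lean on these libraries where they do the work, as an engineer would, in place of code of your own. Each camera call takes 0.05 s, during which the arm holds its last target. There are 200 camera calls.

### The job

Tidy up after the game: take the remote control off the wooden ledge and lay it lengthwise on the leather pad, and lay all the dominoes pips up in one neat side-by-side row on the ledge, each squarely on a green felt place of its own with no empty place between two dominoes; turn over those that lie face down. Which end of the row you start from does not matter. Leave the mug and the spectacles case where they stand.

Things in the scene. Friction and masses are not known exactly. Their poses are not given: they have to be found in the camera images.
- domino_a: a domino, a rigid tablet 64 x 34 x 12 mm, about 40 g: ivory face with black pips and a dividing line across its middle, plain brown wooden back. Origin at the centre of the tablet; x along the 64 mm length, y along the 34 mm width, z out of the pip face (z up = pips up, z down = it lies face down). May be absent
- domino_b: a domino, a rigid tablet 64 x 34 x 12 mm, about 40 g: ivory face with black pips and a dividing line across its middle, plain brown wooden back. Origin at the centre of the tablet; x along the 64 mm length, y along the 34 mm width, z out of the pip face (z up = pips up, z down = it lies face down). May be absent
- domino_c: a domino, a rigid tablet 64 x 34 x 12 mm, about 40 g: ivory face with black pips and a dividing line across its middle, plain brown wooden back. Origin at the centre of the tablet; x along the 64 mm length, y along the 34 mm width, z out of the pip face (z up = pips up, z down = it lies face down). May be absent
- domino_d: a domino, a rigid tablet 64 x 34 x 12 mm, about 40 g: ivory face with black pips and a dividing line across its middle, plain brown wooden back. Origin at the centre of the tablet; x along the 64 mm length, y along the 34 mm width, z out of the pip face (z up = pips up, z down = it lies face down). May be absent
- domino_e: a domino, a rigid tablet 64 x 34 x 12 mm, about 40 g: ivory face with black pips and a dividing line across its middle, plain brown wooden back. Origin at the centre of the tablet; x along the 64 mm length, y along the 34 mm width, z out of the pip face (z up = pips up, z down = it lies face down). May be absent
- ledge: low brown wooden ledge standing fixed on the table, 150 mm deep (its x), 360 mm wide (its y), flat top 28 mm above the table, with five green felt places (70 x 40 mm, flush with the top) side by side along it at 60 mm spacing, the long side of each along the ledge's x. Origin at the centre of the underside, z up
- place1 (a point): centre of green felt place 1 of 5 on the ledge's top; counted from the ledge's +y end; its axes are those of the ledge
- place2 (a point): centre of green felt place 2 of 5 on the ledge's top; counted from the ledge's +y end; its axes are those of the ledge
- place3 (a point): centre of green felt place 3 of 5 on the ledge's top; counted from the ledge's +y end; its axes are those of the ledge
- place4 (a point): centre of green felt place 4 of 5 on the ledge's top; counted from the ledge's +y end; its axes are those of the ledge
- place5 (a point): centre of green felt place 5 of 5 on the ledge's top; counted from the ledge's +y end; its axes are those of the ledge
- remote: black remote control, 120 x 40 x 16 mm, about 90 g, lying on the ledge at the start, buttons up; origin at the centre of its underside, x along its length, z up
- pad: flat brown leather pad fixed on the table, 160 mm (its x) x 80 mm, 2 mm thick; origin at the centre of its underside
- mug: blue mug, 80 mm across, 85 mm tall, its handle at its +y; origin under its centre; to be left alone
- glasses_case: dark blue spectacles case, 155 (its x) x 60 x 35 mm; origin under its centre; to be left alone
Not all that is in view belongs to the job. Leave any purple look-alike of the domino_d alone. Leave any red look-alike of the domino_b alone.

How it is judged:
By the outcome, as a careful person would: the job done as asked, in the order asked, and still so for the second after the job is handed in, with the robot touching nothing.
Of domino_a, domino_b, domino_c, domino_d, domino_e only 3 to 5 are there at a start; the rules pass over those that are not, and their reading is None.
At some moment in a run one of domino_a, domino_b, domino_c, domino_d, domino_e, remote may be knocked a few centimetres aside while the robot is not near it.
Once in a run the grip may slacken for a moment while it holds something.
It also fails if it takes over 210 s, if anything falls off the work surface, if the arm or the gripper's body presses on something with over 40 N, if the wrist force passes 120 N, or if a joint passes its speed limit or range.

## Working session

There is one attempt and no reset: what is moved stays moved. The work goes in short steps, Python scripts to look and compute and a tool call to move; the robot and the scene stay as the last step left them, time stands still between calls to the robot, and variables do not carry over. Pictures are saved under pics/ and viewed, at most 14 in all, crops included, and the job is handed in when it is done.

Besides the shell and the picture viewer there is one more tool, called after "Request:" as name(argument=value, ...), one argument or row to a line, values as JSON. move_arm: Moves the arm, as the interface text tells. Its arguments: {"type":"object","properties":{"motion":{"type":"array","items":{"type":"array","items":{"type":"number"}}},"grip_force":{"type":"number"}},"required":["motion"]}

```bash
mkdir -p pics; ls; python3 - <<'E'
from rig import sensors, grab_frame, camera_params
import cv2, numpy as np
print(sensors.sense())
for n in("side","top"):
    p,d=grab_frame(n); cv2.imwrite(f"pics/{n}0.png",p[:,:,::-1]); np.save(f"{n}0.npy",d)
    print(n,camera_params(n))
E
```

```text
pics
{'clock': 0.0, 'qpos': array([-1.32839908e+00,  3.53654417e-01,  1.63416436e+00,  1.87655880e-05,
        1.15518279e+00, -2.39689520e-03]), 'qvel': array([-0.00122193,  0.00133072,  0.00130107,  0.00046144,  0.00021934,
        0.00063415]), 'joint_efforts': array([-2.60180735e-03, -6.05263066e+01, -3.42069983e+01, -2.48932347e-04,
        9.44874046e-03,  1.32806952e-05]), 'eef_pos': array([ 151.36316982, -605.89071392,  230.54483139]), 'tcp_rot': array([-3.14018379e+00, -2.05343128e-05,  2.44786538e-01]), 'contact_force': array([0.8218436 , 0.12074529, 0.38883852]), 'wrist_torque': array([ 0.06284642,  0.03640536, -0.02277847]), 'grasp_force': 0.0, 'opening': 0.9991512983569384}
side {'camera_matrix': array([[445.99676835,   0.        , 321.78534349],
       [  0.        , 445.99676835, 240.8447491 ],
       [  0.        ,   0.        ,   1.        ]]), 'world_from_camera': array([[-9.90127776e-01, -8.93040452e-02,  1.08035984e-01,
         3.70692763e+02],
       [-1.38657070e-01,  5.11179938e-01, -8.48215355e-01,
         6.79725855e+02],
       [ 2.05232347e-02, -8.54821536e-01, -5.18516092e-01,
         4.99796655e+02],
       [ 0.00000000e+00,  0.00000000e+00,  0.00000000e+00,
         1.00000000e+00]])}
top {'camera_matrix': array([[488.41403984,   0.        , 318.42582951],
       [  0.        , 488.41403984, 243.94984747],
       [  0.        ,   0.        ,   1.        ]]), 'world_from_camera': array([[ 1.07902744e-02, -9.95371185e-01,  9.54975100e-02,
         3.61570162e+02],
       [-9.99761464e-01, -1.25526355e-02, -1.78730441e-02,
        -2.55284948e+01],
       [ 1.89890585e-02, -9.52818754e-02, -9.95269200e-01,
         1.23727512e+03],
       [ 0.00000000e+00,  0.00000000e+00,  0.00000000e+00,
         1.00000000e+00]])}
```

View pics/side0.png

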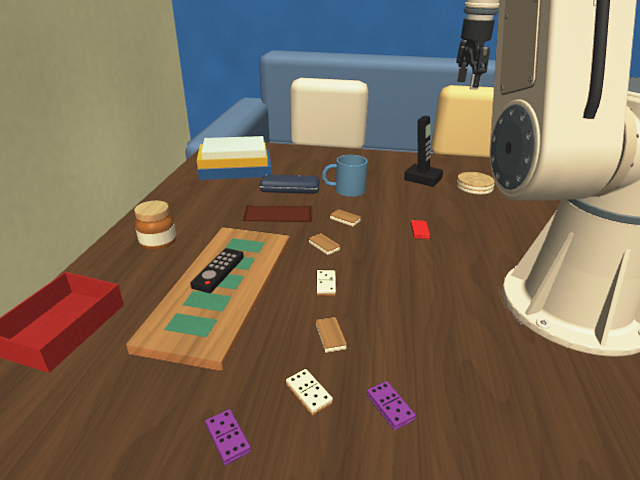

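View pics/top0.png

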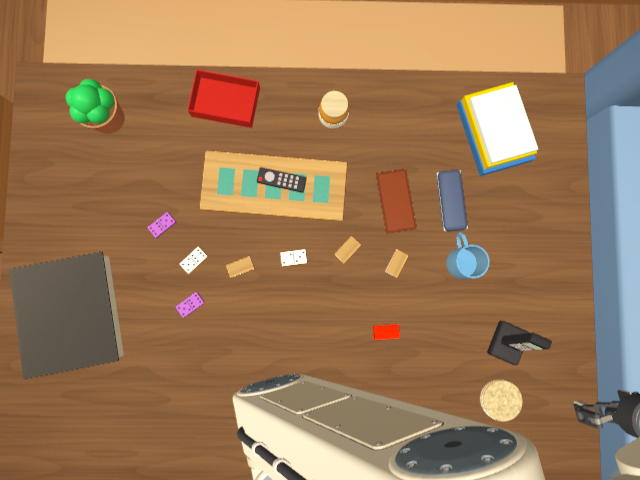

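Side view: white pips-up dominoes at (309,390) and (326,282). The brown, face-down ones are at (331,334), (324,244) and (345,217). The remote is on the ledge at (217,270), and the pad at (278,213).

Top view: pips-up at (193,260) and (293,258), face-down at (240,267), (348,250) and (397,263). The remote is at (282,180) and the pad at (396,200).

Look-alikes to leave alone are the purple ones at (161,225) and (190,305), the red one at (387,332) and the black phone at (515,342).

Next I'll check these in a crop and measure them by depth from both cameras.

```bash
cat > vis.py <<'E'
import cv2, numpy as np
from rig import grab_frame, camera_params
def cloud(n,d):
    P=camera_params(n);K=P["camera_matrix"];T=P["world_from_camera"]
    v,u=np.mgrid[:480,:640]
    c=np.stack([(u-K[0,2])*d/K[0,0],(v-K[1,2])*d/K[1,1],d],-1)
    return c@T[:3,:3].T+T[:3,3]
def rect(xy):
    (cx,cy),(w,h),a=cv2.minAreaRect(xy.astype(np.float32))
    if w<h: w,h,a=h,w,a+90
    a=(a+90)%180-90
    return cx,cy,w,h,a
def blobs(n,d,p,lo=5,hi=70,seed=None):
    X=cloud(n,d);z=X[...,2]
    m=((d>0)&(z>lo)&(z<hi)&(X[...,0]>200)&(X[...,0]<760)&(abs(X[...,1])<430)).astype(np.uint8)
    k,l,s,c=cv2.connectedComponentsWithStats(m,connectivity=4)
    for i in range(1,k):
        if s[i,4]<60 or s[i,4]>9000: continue
        q=l==i; top=q&(z>np.percentile(z[q],50)-4)
        r=rect(X[top][:,:2]); 
        print(n,"px",c[i].round(),"n",s[i,4],"rect cx %.0f cy %.0f %.0fx%.0f ang %.0f"%r,"z50 %.1f"%np.median(z[top]),"rgb",p[top].mean(0).round())
E
python3 - <<'E'
from vis import *
for n in("top","side"):
    d=np.load(n+"0.npy");p=cv2.imread(f"pics/{n}0.png")[:,:,::-1]
    X=cloud(n,d)
    print(n,"table z",np.median(X[240:250,150:170,2] if n=="top" else X[300:310,380:400,2]))
    blobs(n,d,p)
p=cv2.imread("pics/top0.png")
cv2.imwrite("pics/c0.png",cv2.resize(p[140:300,145:425],None,fx=2.8,fy=2.8,interpolation=cv2.INTER_CUBIC))
E
```

```text
top table z -0.5394468912784305
top px [273. 185.] n 8490 rect cx 626 cy 68 360x151 ang 86 z50 28.2 rgb [197. 177. 116.]
top px [452. 200.] n 1485 rect cx 594 cy -384 152x57 ang 6 z50 34.2 rgb [105. 115. 138.]
top px [161. 224.] n 355 rect cx 525 cy 349 63x36 ang -51 z50 11.7 rgb [211. 118. 209.]
top px [455. 258.] n 326 rect cx 453 cy -388 111x33 ang 2 z50 52.5 rgb [108. 144. 160.]
top px [347. 249.] n 342 rect cx 468 cy -120 63x34 ang -43 z50 12.4 rgb [227. 176. 102.]
top px [193. 259.] n 358 rect cx 437 cy 265 65x35 ang -44 z50 11.9 rgb [244. 244. 233.]
top px [293. 257.] n 347 rect cx 446 cy 15 64x34 ang -82 z50 11.9 rgb [249. 248. 241.]
top px [396. 263.] n 344 rect cx 435 cy -245 64x34 ang -28 z50 12.0 rgb [228. 178. 104.]
top px [240. 266.] n 353 rect cx 421 cy 149 64x34 ang -68 z50 11.6 rgb [226. 175. 103.]
top px [190. 304.] n 364 rect cx 326 cy 271 64x34 ang -54 z50 12.0 rgb [210. 120. 209.]
top px [386. 331.] n 366 rect cx 263 cy -219 64x34 ang -85 z50 12.1 rgb [253.  48.   5.]
side table z -0.18912793862992316
side px [347. 181.] n 820 rect cx 453 cy -386 114x40 ang 7 z50 52.9 rgb [ 85. 114. 128.]
side px [289. 183.] n 1022 rect cx 596 cy -377 154x58 ang 10 z50 34.1 rgb [72. 78. 91.]
side px [345. 216.] n 260 rect cx 435 cy -244 64x38 ang -27 z50 12.0 rgb [175. 124.  72.]
side px [419. 228.] n 261 rect cx 264 cy -218 66x34 ang -85 z50 12.0 rgb [232.  51.  46.]
side px [324. 242.] n 331 rect cx 469 cy -119 67x35 ang -42 z50 11.9 rgb [177. 127.  74.]
side px [326. 281.] n 424 rect cx 446 cy 17 66x32 ang -81 z50 11.9 rgb [235. 234. 199.]
side px [330. 333.] n 675 rect cx 421 cy 151 65x34 ang -68 z50 11.7 rgb [180. 129.  75.]
side px [309. 390.] n 1042 rect cx 436 cy 268 65x35 ang -46 z50 11.6 rgb [222. 220. 184.]
side px [390. 404.] n 1137 rect cx 326 cy 273 65x35 ang -53 z50 11.6 rgb [137.  67. 138.]
side px [227. 435.] n 1370 rect cx 525 cy 351 65x34 ang -50 z50 11.5 rgb [138.  67. 139.]
```

View pics/c0.png

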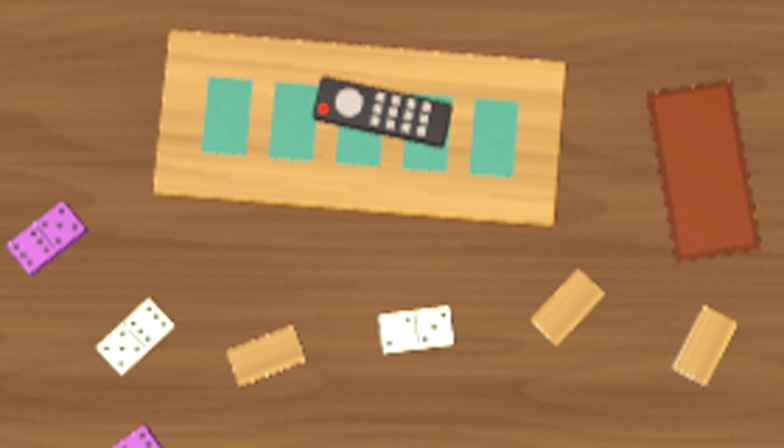

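The crop confirms it: two ivory pips-up dominoes, three plain brown backs, and the remote over places 2–4. Both views agree to within 3 mm, and heights match the text. Next: the remote, the pad and the felts.

```bash
cat > meas.py <<'E'
from vis import *
import sys
def things(tag=None):
  for n in("top","side"):
    if tag is None: d=np.load(n+"0.npy");p=cv2.imread(f"pics/{n}0.png")[:,:,::-1].copy()
    else:
        p,d=grab_frame(n)
    X=cloud(n,d);z=X[...,2];h=cv2.cvtColor(p,cv2.COLOR_RGB2HSV);H,S,V=[h[...,i].astype(int) for i in range(3)]
    box=(X[...,0]>480)&(X[...,0]<760)&(abs(X[...,1])<330)
    for nm,m in dict(felt=box&(H>65)&(H<95)&(S>80)&(z<36),pad=box&(z<8)&(z>.5)&(X[...,1]<-150)&(S>130)&(H<12),
                     remote=box&(z>38)&(z<70)).items():
        k,l,s,c=cv2.connectedComponentsWithStats(m.astype(np.uint8))
        for i in range(1,k):
            if s[i,4]<40: continue
            q=l==i
            print(n,nm,c[i].round(),s[i,4],"cx %.1f cy %.1f %.0fx%.0f ang %.1f"%rect(X[q][:,:2]),"z %.1f"%np.median(z[q]))
if __name__=="__main__": things()
E
python3 meas.py
```

```text
top felt [226. 181.] 391 cx 634.1 cy 187.2 66x39 ang -4.8 z 28.3
top felt [249. 183.] 384 cx 630.1 cy 127.6 67x38 ang -3.7 z 28.1
top felt [321. 189.] 385 cx 617.5 cy -51.9 66x38 ang -3.1 z 28.1
top felt [272. 192.] 182 cx 608.8 cy 68.7 38x32 ang 85.1 z 28.2
top felt [297. 195.] 140 cx 603.0 cy 9.1 38x32 ang -89.5 z 28.5
top pad [396. 200.] 1405 cx 594.8 cy -245.3 161x80 ang 9.7 z 2.8
top remote [281. 179.] 760 cx 637.7 cy 47.6 120x41 ang 78.4 z 43.6
side felt [245. 245.] 322 cx 618.1 cy -49.5 67x38 ang -4.9 z 28.4
side felt [244. 263.] 144 cx 599.7 cy 11.5 38x27 ang 79.3 z 28.3
side felt [230. 281.] 232 cx 609.6 cy 71.0 39x34 ang 87.8 z 28.2
side felt [207. 301.] 599 cx 630.6 cy 129.1 69x41 ang -4.6 z 28.3
side felt [191. 325.] 742 cx 633.9 cy 189.0 70x40 ang -4.6 z 28.2
side pad [278. 214.] 1037 cx 596.5 cy -242.2 160x81 ang 10.7 z 2.4
side remote [216. 268.] 956 cx 638.8 cy 50.5 120x41 ang 78.3 z 43.8
```

```bash
cat > plan.py <<'E'
import numpy as np, json
from scipy.spatial.transform import Rotation as Ro
from rig import sensors
def down(yaw): return Ro.from_euler('xyz',[180,0,yaw],degrees=True)
def cur():
    s=sensors.sense()
    with open("log.txt","a") as f: f.write(json.dumps([list(s["qpos"]),list(s["eef_pos"]),list(s["tcp_rot"])])+"\n")
    return np.array(s["eef_pos"]),Ro.from_euler('xyz',s["tcp_rot"]),s
def plan(calls,p=None,R=None):
    """calls: list of lists of (pos mm, Rotation, opening mm, nrows); prints rows for each call"""
    if p is None: p,R,_=cur()
    for c in calls:
        out=[]
        for q,Q,o,n in c:
            q=np.array(q,float)
            w=(R.inv()*Q).as_rotvec();t=R.inv().apply(q-p)/1000
            out.append((n,[round(float(v),3) for v in w]+[round(float(v),4) for v in t]+[o/1000]))
        print("CALL",out, "dist %.0f ang %.0f"%(np.linalg.norm(q-p),np.degrees((R.inv()*Q).magnitude())))
        p,R=q,Q
E
python3 - <<'E'
from plan import *
D=down(78.4)
plan([[((400,-280,200),down(46),70,8)],[((600,0,150),D,70,8)],[((638,49,100),D,70,3),((638,49,31.5),D,70,5)]])
E
```

```text
CALL [(8, [-0.001, -0.0, -0.558, 0.3202, -0.2559, 0.0309, 0.07])] dist 411 ang 32
CALL [(8, [-0.0, 0.0, -0.565, 0.3403, -0.0506, 0.05, 0.07])] dist 348 ang 32
CALL [(3, [0.0, 0.0, 0.0, 0.0556, 0.0274, 0.05, 0.07]), (5, [0.0, 0.0, 0.0, 0.0556, 0.0274, 0.1185, 0.07])] dist 134 ang 0
```

The manual's scale: shifts go in shares of 0.75 m and turns go in shares of 360 degrees. Converting my numbers, 0.3202 m / 0.75 = 0.4269, -0.2559 m / 0.75 = -0.3412, -0.558 rad / 6.2832 = -0.0888.

Request:
move_arm(
  motion=[
    [0,0,-0.0888,0.4269,-0.3412,0.0412,0.07],
    [0,0,-0.0888,0.4269,-0.3412,0.0412,0.07],
    [0,0,-0.0888,0.4269,-0.3412,0.0412,0.07],
    [0,0,-0.0888,0.4269,-0.3412,0.0412,0.07],
    [0,0,-0.0888,0.4269,-0.3412,0.0412,0.07],
    [0,0,-0.0888,0.4269,-0.3412,0.0412,0.07],
    [0,0,-0.0888,0.4269,-0.3412,0.0412,0.07],
    [0,0,-0.0888,0.4269,-0.3412,0.0412,0.07],
  ],
  grip_force=40,
)

```text
clock: 1.1
eef_pos: [401.0, -278.5, 200.0]
tcp_rot: [-3.141, -0.0, 0.806]
contact_force: [0.5, -0.0, 0.3]
opening: 0.82
grasp_force: 0.0
```

Converted, 0.3403 m / 0.75 = 0.4537, -0.0506 m / 0.75 = -0.0675, -0.565 rad / 6.2832 = -0.0899.

Request:
move_arm(
  motion=[
    [0,0,-0.0899,0.4537,-0.0675,0.0667,0.07],
    [0,0,-0.0899,0.4537,-0.0675,0.0667,0.07],
    [0,0,-0.0899,0.4537,-0.0675,0.0667,0.07],
    [0,0,-0.0899,0.4537,-0.0675,0.0667,0.07],
    [0,0,-0.0899,0.4537,-0.0675,0.0667,0.07],
    [0,0,-0.0899,0.4537,-0.0675,0.0667,0.07],
    [0,0,-0.0899,0.4537,-0.0675,0.0667,0.07],
    [0,0,-0.0899,0.4537,-0.0675,0.0667,0.07],
  ],
)

```text
clock: 2.1
eef_pos: [599.4, -1.7, 150.1]
tcp_rot: [-3.141, 0.001, 1.367]
contact_force: [-0.2, -0.8, -0.2]
opening: 0.818
grasp_force: 0.0
```

```bash
python3 - <<'E'
from plan import *
D=down(78.4)
print(cur())
plan([[((638,49,100),D,60,3),((638,49,31.5),D,60,5)]])
E
```

```text
(array([599.43130644,  -1.68372491, 150.07926546]), Rotation.from_matrix(array([[ 2.01928864e-01,  9.79399502e-01, -1.16191841e-03],
                            [ 9.79399971e-01, -2.01929471e-01, -4.30236065e-04],
                            [-6.55998557e-04, -1.05110578e-03, -9.99999232e-01]])), {'clock': 2.1, 'qpos': array([-5.06189894e-03,  4.01610155e-01,  1.76050789e+00, -5.24898308e-04,
        9.80634396e-01,  1.98557803e-01]), 'qvel': array([-0.01256985, -0.0114622 ,  0.00672149,  0.00067481, -0.00065597,
        0.00450294]), 'joint_efforts': array([ 1.15900207e+00, -5.92165017e+01, -3.06252337e+01,  6.67453464e-02,
       -5.49258222e-02,  1.28754502e-02]), 'eef_pos': array([599.43130644,  -1.68372491, 150.07926546]), 'tcp_rot': array([-3.14054155e+00,  6.55998604e-04,  1.36746933e+00]), 'contact_force': array([-0.20523036, -0.80647746, -0.2052042 ]), 'wrist_torque': array([-0.03339059, -0.0384978 , -0.02628515]), 'grasp_force': 0.0, 'opening': 0.8180295059581583})
CALL [(3, [-0.001, 0.001, -0.001, 0.0575, 0.0276, 0.05, 0.06]), (5, [-0.001, 0.001, -0.001, 0.0575, 0.0277, 0.1185, 0.06])] dist 135 ang 0
```

Converted, 0.1185 m / 0.75 = 0.158, 0.0575 m / 0.75 = 0.0767.

Request:
move_arm(
  motion=[
    [0,0,0,0.0767,0.0368,0.0667,0.06],
    [0,0,0,0.0767,0.0368,0.0667,0.06],
    [0,0,0,0.0767,0.0368,0.1333,0.06],
    [0,0,0,0.0767,0.0368,0.158,0.06],
    [0,0,0,0.0767,0.0368,0.158,0.06],
  ],
)

```text
clock: 2.72
eef_pos: [637.5, 49.2, 31.2]
tcp_rot: [-3.139, 0.001, 1.367]
contact_force: [-0.3, -0.7, 1.4]
opening: 0.7
grasp_force: 0.0
```

Converted, -0.07 m / 0.75 = -0.0933, -0.04 m / 0.75 = -0.0533.

Request:
move_arm(
  motion=[
    [0,0,0,0,0,0,0.03],
    [0,0,0,0,0,0,0.03],
    [0,0,0,0,0,0,0.03],
    [0,0,0,0,0,0,0.03],
    [0,0,0,0,0,-0.0533,0.03],
    [0,0,0,0,0,-0.0933,0.03],
    [0,0,0,0,0,-0.0933,0.03],
  ],
  grip_force=50,
)

```text
clock: 3.6
eef_pos: [640.8, 50.3, 105.2]
tcp_rot: [3.136, -0.002, 1.368]
contact_force: [0.1, -1.4, -1.6]
opening: 0.453
grasp_force: 50.9
```

```bash
python3 - <<'E'
from plan import *
from meas import *
D=down(10)
blobs_p,blobs_d=grab_frame("side")
cv2.imwrite("pics/s1.png",blobs_p[100:360,100:480,::-1])
plan([[((610,-130,100),down(40),30,8)],[((595.5,-244,80),D,30,6)],[((595.5,-244,12),D,30,4),((595.5,-244,6),D,30,4)]])
E
```

```text
CALL [(8, [0.002, -0.002, 0.67, -0.1825, 0.0074, 0.0033, 0.03])] dist 183 ang 38
CALL [(6, [-0.0, -0.0, 0.524, -0.0844, 0.078, 0.02, 0.03])] dist 117 ang 30
CALL [(4, [0.0, 0.0, 0.0, 0.0, -0.0, 0.068, 0.03]), (4, [0.0, 0.0, 0.0, 0.0, -0.0, 0.074, 0.03])] dist 74 ang 0
```

View pics/s1.png

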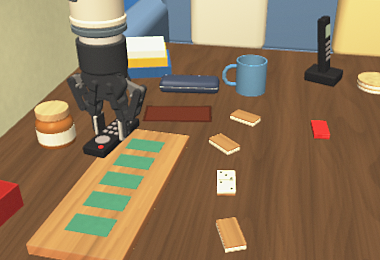

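Converted, -0.1825 m / 0.75 = -0.2433, 0.0074 m / 0.75 = 0.0099, 0.67 rad / 6.2832 = 0.1066.

Request:
move_arm(
  motion=[
    [0,0,0.1066,-0.2433,0.0099,0.0044,0.03],
    [0,0,0.1066,-0.2433,0.0099,0.0044,0.03],
    [0,0,0.1066,-0.2433,0.0099,0.0044,0.03],
    [0,0,0.1066,-0.2433,0.0099,0.0044,0.03],
    [0,0,0.1066,-0.2433,0.0099,0.0044,0.03],
    [0,0,0.1066,-0.2433,0.0099,0.0044,0.03],
    [0,0,0.1066,-0.2433,0.0099,0.0044,0.03],
    [0,0,0.1066,-0.2433,0.0099,0.0044,0.03],
  ],
)

```text
clock: 4.65
eef_pos: [609.3, -129.4, 98.5]
tcp_rot: [-3.142, 0.0, 0.7]
contact_force: [-0.9, 0.4, -1.3]
opening: 0.446
grasp_force: 50.9
```

Converted, -0.0844 m / 0.75 = -0.1125, 0.078 m / 0.75 = 0.104, 0.524 rad / 6.2832 = 0.0834.

Request:
move_arm(
  motion=[
    [0,0,0.0834,-0.1125,0.104,0.0267,0.03],
    [0,0,0.0834,-0.1125,0.104,0.0267,0.03],
    [0,0,0.0834,-0.1125,0.104,0.0267,0.03],
    [0,0,0.0834,-0.1125,0.104,0.0267,0.03],
    [0,0,0.0834,-0.1125,0.104,0.0267,0.03],
    [0,0,0.0834,-0.1125,0.104,0.0267,0.03],
    [0,0,0.0834,-0.1125,0.104,0.0267,0.03],
  ],
)

```text
clock: 5.52
eef_pos: [594.9, -243.5, 78.7]
tcp_rot: [3.141, -0.0, 0.176]
contact_force: [-0.2, -0.7, -2.0]
opening: 0.449
grasp_force: 50.9
```

```bash
python3 - <<'E'
from plan import *
from meas import *
D=down(10);p,R,s=cur();print(p,s["tcp_rot"],s["opening"])
for n in("top","side"):
    q,d=grab_frame(n);X=cloud(n,d);z=X[...,2]
    h=cv2.cvtColor(q,cv2.COLOR_RGB2HSV)
    m=(abs(X[...,0]-595)<90)&(abs(X[...,1]+244)<60)&(z>40)&(z<94)&(d>0)
    print(n,m.sum(),rect(X[m][:,:2]),np.percentile(z[m],[2,20,50,80]))
plan([[((595.5,-244,12),D,30,4),((595.5,-244,6),D,30,4)]])
E
```

```text
[ 594.87223328 -243.53283128   78.72447659] [ 3.14148089e+00 -1.59838039e-04  1.75674839e-01] 0.4491540864695355
top 15 (642.47314453125, -216.8704833984375, 13.618685722351074, 5.7627997398376465, -15.769119262695312) [76.74504902 80.8190204  86.1819897  88.19802372]
side 576 (593.1556396484375, -236.68014526367188, 119.245361328125, 53.72312545776367, 12.049820899963379) [75.6605246  80.92015257 87.94748176 89.26296459]
CALL [(4, [0.0, -0.0, 0.0, 0.0006, 0.0004, 0.0667, 0.03]), (4, [0.0, -0.0, 0.0, 0.0006, 0.0004, 0.0727, 0.03])] dist 73 ang 0
```

Converted, 0.071 m / 0.75 = 0.0947, 0.0006 m / 0.75 = 0.0008.

Request:
move_arm(
  motion=[
    [0,0,0,0.0008,0.0005,0.0533,0.03],
    [0,0,0,0.0008,0.0005,0.08,0.03],
    [0,0,0,0.0008,0.0005,0.0893,0.03],
    [0,0,0,0.0008,0.0005,0.0933,0.03],
    [0,0,0,0.0008,0.0005,0.0947,0.03],
    [0,0,0,0.0008,0.0005,0.0947,0.03],
  ],
)

```text
clock: 6.38
eef_pos: [595.8, -244.6, 8.3]
tcp_rot: [3.141, -0.001, 0.174]
contact_force: [0.4, 0.1, -1.2]
opening: 0.453
grasp_force: 50.9
```

Converted, 0.003 m / 0.75 = 0.004, 0.0015 m / 0.75 = 0.002.

Request:
move_arm(
  motion=[
    [0,0,0,0,0,0.002,0.03],
    [0,0,0,0,0,0.004,0.03],
    [0,0,0,0,0,0.004,0.03],
  ],
)

```text
clock: 6.75
eef_pos: [595.9, -244.6, 7.9]
tcp_rot: [3.141, -0.001, 0.174]
contact_force: [-8.9, 3.0, 27.0]
opening: 0.452
grasp_force: 54.0
```

Converted, -0.14 m / 0.75 = -0.1867, -0.001 m / 0.75 = -0.0013.

Request:
move_arm(
  motion=[
    [0,0,0,0,0,-0.0007,0.03],
    [0,0,0,0,0,-0.0013,0.055],
    [0,0,0,0,0,-0.0013,0.055],
    [0,0,0,0,0,-0.0013,0.055],
    [0,0,0,0,0,-0.0533,0.055],
    [0,0,0,0,0,-0.1333,0.055],
    [0,0,0,0,0,-0.1867,0.055],
    [0,0,0,0,0,-0.1867,0.055],
  ],
)

```text
clock: 7.75
eef_pos: [597.5, -245.2, 148.3]
tcp_rot: [3.138, -0.005, 0.174]
contact_force: [0.4, 0.3, -0.2]
opening: 0.647
grasp_force: 0.0
```

```bash
python3 - <<'E'
from plan import *
from meas import *
for n in("top","side"):
    p,d=grab_frame(n);X=cloud(n,d);z=X[...,2]
    blobs(n,d,p,hi=40); np.save(n+"1.npy",d)
    m=(abs(X[...,0]-595)<90)&(abs(X[...,1]+244)<50)&(z>10)&(z<24)
    print("remote",rect(X[m][:,:2]),np.median(z[m]))
D=down(98)
plan([[((480,-50,130),D,50,8)],[((446,16,90),D,50,4)]])
E
```

```text
top px [273. 185.] n 8488 rect cx 626 cy 68 360x151 ang 86 z50 27.9 rgb [142. 124.  74.]
top px [451. 187.] n 367 rect cx 628 cy -378 56x49 ang -16 z50 34.7 rgb [66. 72. 88.]
top px [161. 224.] n 359 rect cx 526 cy 349 64x35 ang -52 z50 11.8 rgb [147.  72. 146.]
top px [347. 249.] n 339 rect cx 468 cy -121 64x34 ang -43 z50 12.1 rgb [162. 116.  61.]
top px [193. 259.] n 357 rect cx 437 cy 265 63x34 ang -45 z50 12.3 rgb [198. 202. 175.]
top px [293. 257.] n 348 rect cx 446 cy 15 64x34 ang -82 z50 11.8 rgb [206. 210. 180.]
top px [240. 266.] n 353 rect cx 421 cy 149 64x34 ang -69 z50 12.0 rgb [162. 116.  61.]
top px [189. 304.] n 355 rect cx 326 cy 271 64x34 ang -52 z50 11.9 rgb [148.  74. 147.]
remote (631.67138671875, -229.85198974609375, 47.355934143066406, 2.808884859085083, -19.43492889404297) 14.84632753083065
side px [289. 183.] n 1023 rect cx 596 cy -379 152x56 ang 6 z50 34.1 rgb [ 90.  97. 113.]
side px [347. 186.] n 433 rect cx 453 cy -387 113x41 ang 6 z50 29.3 rgb [105. 142. 161.]
side px [278. 210.] n 605 rect cx 595 cy -242 120x43 ang 11 z50 18.0 rgb [97. 86. 79.]
side px 
[... 285 characters left out ...]
21 rect cx 446 cy 17 65x32 ang -82 z50 11.8 rgb [245. 245. 230.]
side px [330. 333.] n 678 rect cx 421 cy 152 66x35 ang -68 z50 11.7 rgb [219. 160.  94.]
side px [309. 390.] n 1040 rect cx 437 cy 268 65x35 ang -45 z50 11.6 rgb [233. 232. 215.]
side px [390. 404.] n 1133 rect cx 326 cy 273 65x35 ang -52 z50 11.6 rgb [170.  84. 172.]
side px [227. 435.] n 1371 rect cx 525 cy 351 66x34 ang -50 z50 11.5 rgb [171.  84. 173.]
remote (594.9566650390625, -241.75856018066406, 119.68273162841797, 42.52156066894531, 10.751302719116211) 17.763866640747096
CALL [(8, [0.0, -0.0, -1.537, -0.0798, -0.2113, 0.0144, 0.05])] dist 226 ang 88
CALL [(4, [0.0, 0.0, 0.0, 0.0701, -0.0245, 0.04, 0.05])] dist 84 ang 0
```

Converted, -0.2113 m / 0.75 = -0.2817, -0.0798 m / 0.75 = -0.1064, -1.45 rad / 6.2832 = -0.2308.

Request:
move_arm(
  motion=[
    [0,0,-0.2308,-0.1064,-0.2817,0.0192,0.055],
    [0,0,-0.2308,-0.1064,-0.2817,0.0192,0.055],
    [0,0,-0.2308,-0.1064,-0.2817,0.0192,0.055],
    [0,0,-0.2308,-0.1064,-0.2817,0.0192,0.055],
    [0,0,-0.2308,-0.1064,-0.2817,0.0192,0.055],
    [0,0,-0.2308,-0.1064,-0.2817,0.0192,0.055],
    [0,0,-0.2308,-0.1064,-0.2817,0.0192,0.055],
    [0,0,-0.2308,-0.1064,-0.2817,0.0192,0.055],
  ],
)

```text
clock: 8.85
eef_pos: [478.9, -49.8, 128.5]
tcp_rot: [-3.138, -0.001, 1.629]
contact_force: [0.3, 0.2, 0.3]
opening: 0.641
grasp_force: 0.0
```

```bash
python3 - <<'E'
from plan import *
D=down(98);p,R,s=cur();print(p,s["tcp_rot"],s["qpos"])
plan([[((446,16,60),D,50,4),((446,16,3),D,50,4)],[((446,16,3),D,50,4),((446,16,80),D,50,4)]])
E
```

```text
[478.9033836  -49.83294389 128.53710194] [-3.13840824e+00 -5.45594401e-04  1.62911596e+00] [-1.06809036e-01  2.67806789e-01  2.02509224e+00  1.95600903e-05
  8.51924398e-01 -1.65142446e-01]
CALL [(4, [-0.003, -0.001, -0.081, 0.0676, -0.0288, 0.0687, 0.05]), (4, [-0.003, -0.001, -0.081, 0.0676, -0.0286, 0.1257, 0.05])] dist 146 ang 5
CALL [(4, [0.0, 0.0, 0.0, 0.0, 0.0, 0.0, 0.05]), (4, [0.0, 0.0, 0.0, 0.0, 0.0, -0.077, 0.05])] dist 77 ang 0
```

Converted, 0.1257 m / 0.75 = 0.1676, 0.0687 m / 0.75 = 0.0916, -0.081 rad / 6.2832 = -0.0129.

Request:
move_arm(
  motion=[
    [0,0,-0.0129,0.0901,-0.0383,0.0916,0.055],
    [0,0,-0.0129,0.0901,-0.0383,0.0916,0.055],
    [0,0,-0.0129,0.0901,-0.0383,0.0916,0.055],
    [0,0,-0.0129,0.0901,-0.0383,0.14,0.055],
    [0,0,-0.0129,0.0901,-0.0383,0.16,0.055],
    [0,0,-0.0129,0.0901,-0.0383,0.1676,0.055],
    [0,0,-0.0129,0.0901,-0.0383,0.1676,0.055],
  ],
)

```text
clock: 9.72
eef_pos: [448.2, 15.7, 4.7]
tcp_rot: [-3.142, 0.0, 1.704]
contact_force: [0.8, -0.5, 1.2]
opening: 0.646
grasp_force: 0.0
```

Converted, -0.08 m / 0.75 = -0.1067, -0.03 m / 0.75 = -0.04.

Request:
move_arm(
  motion=[
    [0,0,0,0,0,0,0.025],
    [0,0,0,0,0,0,0.025],
    [0,0,0,0,0,0,0.025],
    [0,0,0,0,0,0,0.025],
    [0,0,0,0,0,-0.04,0.025],
    [0,0,0,0,0,-0.1067,0.025],
    [0,0,0,0,0,-0.1067,0.025],
    [0,0,0,0,0,-0.1067,0.025],
  ],
  grip_force=50,
)

```text
clock: 10.72
eef_pos: [448.0, 16.0, 84.9]
tcp_rot: [3.14, 0.0, 1.705]
contact_force: [-1.2, 0.3, -0.7]
opening: 0.374
grasp_force: 50.3
```

```bash
python3 - <<'E'
from plan import *
from meas import *
p,R,s=cur();print(p,s["tcp_rot"],s["qpos"])
for n in("side","top"):
    q,d=grab_frame(n);X=cloud(n,d);z=X[...,2]
    h=cv2.cvtColor(q,cv2.COLOR_RGB2HSV).astype(int)
    m=(abs(X[...,0]-446)<50)&(abs(X[...,1]-16)<50)&(z>60)&(z<110)&(d>0)&(h[...,1]<70)&(h[...,2]>150)
    print(n,m.sum(),rect(X[m][:,:2]) if m.sum()>5 else 0,np.percentile(z[m],[2,20,50,80,95]) if m.sum() else 0)
    if n=="side": cv2.imwrite("pics/s2.png",cv2.resize(q[130:330,220:420,::-1],None,fx=2.5,fy=2.5))
E
```

```text
[448.01573789  15.97125672  84.87297944] [3.14042470e+00 1.12354654e-04 1.70481717e+00] [ 3.22825727e-02  2.95606394e-01  2.12490438e+00  1.03851288e-05
  7.19908554e-01 -1.01746141e-01]
side 448 (446.78729248046875, 18.639724731445312, 66.81370544433594, 43.872283935546875, 87.8194808959961) [ 86.49225345  90.36762763  91.16903894  92.01662476 101.637131  ]
top 0 0 0
```

View pics/s2.png

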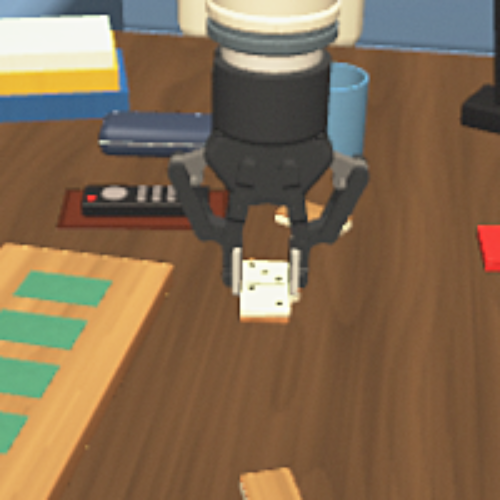

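```bash
python3 - <<'E'
from plan import *
plan([[((625.9,68.7,90),down(176.1),25,8)]])
E
```

```text
CALL [(8, [-0.001, -0.001, -1.369, 0.0284, 0.1842, -0.0064, 0.025])] dist 186 ang 78
```

Converted, 0.1842 m / 0.75 = 0.2456, 0.0284 m / 0.75 = 0.0379, -1.369 rad / 6.2832 = -0.2179.

Request:
move_arm(
  motion=[
    [0,0,-0.2179,0.0379,0.2456,-0.0085,0.025],
    [0,0,-0.2179,0.0379,0.2456,-0.0085,0.025],
    [0,0,-0.2179,0.0379,0.2456,-0.0085,0.025],
    [0,0,-0.2179,0.0379,0.2456,-0.0085,0.025],
    [0,0,-0.2179,0.0379,0.2456,-0.0085,0.025],
    [0,0,-0.2179,0.0379,0.2456,-0.0085,0.025],
    [0,0,-0.2179,0.0379,0.2456,-0.0085,0.025],
    [0,0,-0.2179,0.0379,0.2456,-0.0085,0.025],
  ],
)

```text
clock: 11.82
eef_pos: [625.7, 68.6, 89.0]
tcp_rot: [-3.141, -0.003, 3.078]
contact_force: [-0.1, 0.2, 0.5]
opening: 0.375
grasp_force: 53.1
```

Request:
move_arm(
  motion=[
    [0,0,0,0,0,0,0.025],
    [0,0,0,0,0,0,0.025],
  ],
)

```text
clock: 12.08
eef_pos: [626.2, 68.7, 90.0]
tcp_rot: [-3.141, -0.001, 3.072]
contact_force: [0.3, 0.2, -0.5]
opening: 0.377
grasp_force: 53.1
```

```bash
python3 - <<'E'
from plan import *
p,R,s=cur();print(p,s["tcp_rot"],s["qpos"])
plan([[((625.9,68.7,50),down(176.1),25,8),((625.9,68.7,33.5),down(176.1),25,8)]])
E
```

```text
[626.20326175  68.67717587  89.98161626] [-3.14135330e+00 -1.41481861e-03  3.07242345e+00] [ 1.06848076e-01  5.18189220e-01  1.72840620e+00  1.54880618e-05
  8.96432108e-01 -1.39478890e+00]
CALL [(8, [-0.0, -0.001, -0.001, 0.0002, 0.0, 0.04, 0.025]), (8, [-0.0, -0.001, -0.001, 0.0002, 0.0, 0.0565, 0.025])] dist 56 ang 0
```

Converted, 0.0565 m / 0.75 = 0.0753, 0.0555 m / 0.75 = 0.074.

Request:
move_arm(
  motion=[
    [0,0,0,0,0,0.04,0.025],
    [0,0,0,0,0,0.0667,0.025],
    [0,0,0,0,0,0.074,0.025],
    [0,0,0,0,0,0.0753,0.025],
    [0,0,0,0,0,0.0753,0.025],
  ],
)

```text
clock: 12.7
eef_pos: [627.2, 68.8, 34.9]
tcp_rot: [3.141, 0.001, 3.074]
contact_force: [0.7, -0.6, -0.6]
opening: 0.375
grasp_force: 53.1
```

Converted, -0.09 m / 0.75 = -0.12, -0.04 m / 0.75 = -0.0533.

Request:
move_arm(
  motion=[
    [0,0,0,0,0,0,0.036],
    [0,0,0,0,0,0,0.046],
    [0,0,0,0,0,0,0.046],
    [0,0,0,0,0,0,0.046],
    [0,0,0,0,0,-0.0533,0.046],
    [0,0,0,0,0,-0.12,0.046],
    [0,0,0,0,0,-0.12,0.046],
  ],
)

```text
clock: 13.58
eef_pos: [629.5, 69.0, 128.6]
tcp_rot: [3.14, 0.007, 3.074]
contact_force: [-0.5, 0.2, -0.9]
opening: 0.539
grasp_force: 0.0
```

```bash
cat > look.py <<'E'
from plan import *
from meas import *
def look():
  for n in("top","side"):
    p,d=grab_frame(n);blobs(n,d,p,hi=25)
    X=cloud(n,d);z=X[...,2];m=((z>34)&(z<46)&(abs(X[...,0]-626)<80)&(abs(X[...,1]-68)<180)&(p.min(2)>70)).astype(np.uint8)
    k,l,s,c=cv2.connectedComponentsWithStats(m)
    for i in range(1,k):
        if s[i,4]>80: print(n,"LEDGE",s[i,4],"cx %.1f cy %.1f %.0fx%.0f ang %.1f"%rect(X[l==i][:,:2]),"z %.1f"%np.median(z[l==i]),p[l==i].mean(0).round())
E
python3 - <<'E'
from look import *
look()
a=down(0)
plan([[((500,180,120),down(135),55,8)],[((437,266.5,60),down(135),55,4),((437,266.5,3),down(135),55,4)]])
p,R,s=cur();print(p)
E
```

```text
top px [397. 200.] n 775 rect cx 595 cy -246 119x40 ang 10 z50 17.8 rgb [76. 65. 60.]
top px [161. 224.] n 353 rect cx 525 cy 349 64x35 ang -50 z50 12.1 rgb [148.  72. 146.]
top px [347. 249.] n 341 rect cx 468 cy -121 64x34 ang -44 z50 11.9 rgb [163. 117.  61.]
top px [197. 245.] n 68 rect cx 471 cy 253 36x23 ang -43 z50 12.5 rgb [195. 198. 170.]
top px [396. 263.] n 343 rect cx 434 cy -245 64x34 ang -28 z50 11.9 rgb [164. 118.  62.]
top px [450. 264.] n 60 rect cx 434 cy -381 66x19 ang 7 z50 18.2 rgb [ 62.  88. 100.]
top px [181. 307.] n 94 rect cx 317 cy 293 42x20 ang -4 z50 11.5 rgb [154.  80. 150.]
top px [386. 331.] n 365 rect cx 263 cy -218 64x34 ang -85 z50 12.1 rgb [218.  25.   3.]
side px [347. 189.] n 242 rect cx 452 cy -388 102x36 ang -3 z50 19.4 rgb [104. 142. 162.]
side px [289. 188.] n 402 rect cx 592 cy -357 154x31 ang 14 z50 18.9 rgb [ 93.  97. 104.]
side px [278. 210.] n 611 rect cx 595 cy -241 120x42 ang 9 z50 18.0 rgb [96. 85. 78.]
side px [345. 216.] n 265 rect cx 435 cy -243 65x36 ang -29 z50 12.1 rgb [214. 154.  89.]
side px [419. 228.] n 259 rect cx 264 cy -21
[... 201 characters left out ...]
19.0 rgb [183. 117.  68.]
side px [330. 333.] n 679 rect cx 421 cy 152 65x34 ang -68 z50 11.6 rgb [218. 159.  93.]
side px [291. 380.] n 969 rect cx 465 cy 254 66x35 ang -46 z50 11.6 rgb [234. 233. 215.]
side px [390. 404.] n 1132 rect cx 326 cy 273 65x35 ang -52 z50 11.6 rgb [169.  83. 171.]
side px [227. 435.] n 1370 rect cx 525 cy 351 66x34 ang -50 z50 11.5 rgb [170.  84. 172.]
side LEDGE 501 cx 627.0 cy 69.6 65x37 ang -3.4 z 39.5 [245. 245. 226.]
CALL [(8, [0.001, 0.001, 0.718, 0.1341, 0.1024, 0.0047, 0.055])] dist 169 ang 41
CALL [(4, [0.0, 0.0, 0.0, 0.1057, 0.0166, 0.06, 0.055]), (4, [0.0, 0.0, 0.0, 0.1057, 0.0166, 0.117, 0.055])] dist 159 ang 0
[626.79856377  68.71277949 124.76526233]
```

```bash
python3 - <<'E'
from look import *
plan([[((500,200,110),down(134),55,8)]])
E
```

```text
CALL [(8, [0.001, 0.001, 0.735, 0.1354, 0.1224, 0.0147, 0.055])] dist 183 ang 42
```

Converted, 0.1354 m / 0.75 = 0.1805, 0.1224 m / 0.75 = 0.1632, 0.735 rad / 6.2832 = 0.117.

Request:
move_arm(
  motion=[
    [0,0,0.117,0.1805,0.1632,0.0196,0.055],
    [0,0,0.117,0.1805,0.1632,0.0196,0.055],
    [0,0,0.117,0.1805,0.1632,0.0196,0.055],
    [0,0,0.117,0.1805,0.1632,0.0196,0.055],
    [0,0,0.117,0.1805,0.1632,0.0196,0.055],
    [0,0,0.117,0.1805,0.1632,0.0196,0.055],
    [0,0,0.117,0.1805,0.1632,0.0196,0.055],
  ],
)

```text
clock: 14.55
eef_pos: [500.2, 199.4, 109.4]
tcp_rot: [-3.141, -0.0, 2.34]
contact_force: [-0.7, 0.1, 0.4]
opening: 0.644
grasp_force: 0.0
```

```bash
python3 - <<'E'
from look import *
p,R,s=cur();print(p,s["tcp_rot"])
look()
plan([[((465,252.5,60),down(134),55,8),((465,252.5,4),down(134),55,8)]])
E
```

```text
[500.22650627 199.42662958 109.37947945] [-3.14126732e+00 -1.06435150e-04  2.34002589e+00]
top px [441. 203.] n 124 rect cx 589 cy -357 153x23 ang 14 z50 22.3 rgb [ 89.  95. 105.]
top px [397. 200.] n 792 rect cx 594 cy -246 120x41 ang 10 z50 18.0 rgb [93. 80. 75.]
top px [347. 249.] n 343 rect cx 468 cy -120 64x34 ang -43 z50 11.7 rgb [188. 139.  76.]
top px [396. 263.] n 341 rect cx 435 cy -245 63x34 ang -28 z50 12.2 rgb [190. 141.  78.]
top px [450. 265.] n 69 rect cx 430 cy -383 67x19 ang 13 z50 18.2 rgb [ 77. 106. 120.]
top px [241. 266.] n 307 rect cx 422 cy 146 57x34 ang -68 z50 11.8 rgb [187. 138.  76.]
top px [386. 331.] n 363 rect cx 263 cy -219 65x34 ang -85 z50 12.1 rgb [244.  33.   3.]
top LEDGE 350 cx 625.8 cy 68.5 66x36 ang -3.3 z 39.7 [232. 237. 203.]
side px [347. 189.] n 245 rect cx 451 cy -388 101x37 ang -2 z50 19.7 rgb [105. 143. 162.]
side px [308. 189.] n 137 rect cx 541 cy -361 54x19 ang 21 z50 18.7 rgb [ 90.  94. 101.]
side px [300. 209.] n 65 rect cx 542 cy -251 43x12 ang -79 z50 17.5 rgb [59. 53. 49.]
side px [345. 216.] n 263 rect cx 436 cy -242 65x38 ang -
[... 250 characters left out ...]
 cy 22 150x2 ang 86 z50 19.2 rgb [146.  94.  56.]
side px [192. 351.] n 1120 rect cx 601 cy 216 206x104 ang 40 z50 18.9 rgb [194. 124.  72.]
side px [330. 333.] n 682 rect cx 422 cy 151 67x35 ang -67 z50 11.7 rgb [218. 159.  93.]
side px [291. 380.] n 974 rect cx 464 cy 254 65x35 ang -45 z50 11.5 rgb [234. 233. 215.]
side px [390. 404.] n 1130 rect cx 326 cy 273 65x35 ang -53 z50 11.6 rgb [169.  83. 171.]
side px [227. 435.] n 1376 rect cx 525 cy 351 66x35 ang -49 z50 11.5 rgb [170.  84. 172.]
side LEDGE 355 cx 628.4 cy 70.5 64x36 ang -5.2 z 39.5 [246. 245. 226.]
CALL [(8, [-0.0, -0.0, 0.0, 0.0625, 0.0115, 0.0495, 0.055]), (8, [-0.0, -0.0, 0.0, 0.0625, 0.0115, 0.1055, 0.055])] dist 123 ang 0
```

Converted, 0.1055 m / 0.75 = 0.1407, 0.0625 m / 0.75 = 0.0833.

Request:
move_arm(
  motion=[
    [0,0,0,0.0833,0.0153,0.04,0.055],
    [0,0,0,0.0833,0.0153,0.066,0.055],
    [0,0,0,0.0833,0.0153,0.12,0.055],
    [0,0,0,0.0833,0.0153,0.1407,0.055],
    [0,0,0,0.0833,0.0153,0.1407,0.055],
  ],
)

```text
clock: 15.28
eef_pos: [464.4, 252.4, 3.5]
tcp_rot: [-3.14, -0.001, 2.339]
contact_force: [-0.0, 0.4, 0.2]
opening: 0.645
grasp_force: 0.0
```

Converted, -0.09 m / 0.75 = -0.12, -0.04 m / 0.75 = -0.0533.

Request:
move_arm(
  motion=[
    [0,0,0,0,0,0,0.025],
    [0,0,0,0,0,0,0.025],
    [0,0,0,0,0,0,0.025],
    [0,0,0,0,0,0,0.025],
    [0,0,0,0,0,-0.0533,0.025],
    [0,0,0,0,0,-0.12,0.025],
    [0,0,0,0,0,-0.12,0.025],
    [0,0,0,0,0,-0.12,0.025],
  ],
)

```text
clock: 16.27
eef_pos: [464.7, 252.9, 94.5]
tcp_rot: [3.141, 0.0, 2.339]
contact_force: [0.7, -0.1, -1.7]
opening: 0.375
grasp_force: 50.0
```

```bash
python3 - <<'E'
from look import *
p,R,s=cur();print(p,s["tcp_rot"],s["qpos"],s["opening"])
plan([[((634,188.1,90),down(176.1),55,8)]])
E
```

```text
[464.71275611 252.87963923  94.46581844] [3.14077409e+00 2.40309520e-04 2.33875757e+00] [ 4.95523072e-01  3.82351931e-01  1.95151580e+00 -1.54922405e-05
  8.06871889e-01 -2.72427553e-01] 0.3754204175664328
CALL [(8, [0.001, 0.001, -0.735, -0.1642, 0.0768, 0.0046, 0.055])] dist 181 ang 42
```

Converted, -0.1642 m / 0.75 = -0.2189, 0.0768 m / 0.75 = 0.1024, -0.735 rad / 6.2832 = -0.117.

Request:
move_arm(
  motion=[
    [0,0,-0.117,-0.2189,0.1024,0.0061,0.025],
    [0,0,-0.117,-0.2189,0.1024,0.0061,0.025],
    [0,0,-0.117,-0.2189,0.1024,0.0061,0.025],
    [0,0,-0.117,-0.2189,0.1024,0.0061,0.025],
    [0,0,-0.117,-0.2189,0.1024,0.0061,0.025],
    [0,0,-0.117,-0.2189,0.1024,0.0061,0.025],
    [0,0,-0.117,-0.2189,0.1024,0.0061,0.025],
    [0,0,-0.117,-0.2189,0.1024,0.0061,0.025],
  ],
)

```text
clock: 17.27
eef_pos: [633.8, 188.6, 89.7]
tcp_rot: [3.142, 0.0, 3.073]
contact_force: [-0.1, 0.1, -1.2]
opening: 0.376
grasp_force: 50.0
```

```bash
python3 - <<'E'
from look import *
p,R,s=cur();print(p,s["tcp_rot"],s["qpos"],s["opening"])
plan([[((634,188.1,33),down(176.1),55,8)]])
E
```

```text
[633.7747446  188.55659752  89.7290215 ] [3.14154431e+00 1.55498819e-04 3.07335114e+00] [ 2.86910150e-01  5.58184378e-01  1.65628989e+00 -1.09320752e-05
  9.26955784e-01 -1.21563811e+00] 0.3763572652607628
CALL [(8, [0.0, 0.0, -0.0, -0.0002, -0.0004, 0.0567, 0.055])] dist 57 ang 0
```

Converted, 0.0567 m / 0.75 = 0.0756, -0.0004 m / 0.75 = -0.0005.

Request:
move_arm(
  motion=[
    [0,0,0,0,-0.0005,0.04,0.025],
    [0,0,0,0,-0.0005,0.0667,0.025],
    [0,0,0,0,-0.0005,0.074,0.025],
    [0,0,0,0,-0.0005,0.0756,0.025],
    [0,0,0,0,-0.0005,0.0756,0.025],
  ],
)

```text
clock: 17.9
eef_pos: [633.9, 187.8, 33.7]
tcp_rot: [-3.142, -0.0, 3.074]
contact_force: [-2.2, -0.8, 4.9]
opening: 0.376
grasp_force: 50.4
```

Converted, -0.09 m / 0.75 = -0.12, -0.04 m / 0.75 = -0.0533.

Request:
move_arm(
  motion=[
    [0,0,0,0,0,0,0.036],
    [0,0,0,0,0,0,0.046],
    [0,0,0,0,0,0,0.046],
    [0,0,0,0,0,0,0.046],
    [0,0,0,0,0,-0.0533,0.046],
    [0,0,0,0,0,-0.12,0.046],
    [0,0,0,0,0,-0.12,0.046],
  ],
)

```text
clock: 18.77
eef_pos: [636.8, 188.6, 127.3]
tcp_rot: [3.139, 0.007, 3.074]
contact_force: [0.2, -0.9, -0.4]
opening: 0.537
grasp_force: 0.0
```

```bash
python3 - <<'E'
from look import *
from scipy.optimize import least_squares
cur()
L=[json.loads(l) for l in open("log.txt")]
q=np.array([l[0] for l in L]);e=np.array([l[1] for l in L])
r=np.hypot(e[:,0],e[:,1]);z=e[:,2]
def f(x):
    a1,L2,a3,L3,zz=x
    s=q[:,1]+q[:,2]
    return np.r_[a1+L2*np.sin(q[:,1])+L3*np.sin(s)+a3*np.cos(s)-r, zz+L2*np.cos(q[:,1])+L3*np.cos(s)-a3*np.sin(s)-z]
o=least_squares(f,[50,450,0,450,200]);print(len(q),o.x.round(1),abs(o.fun).max(),np.linalg.svd(o.jac)[1])
print((q[:,1:].round(2)).tolist())
E
```

```text
23 [ -1.7 571.3  58.2 494.6 -51.6] 2.295153999037325 [8.28709148 6.77487926 0.53227914 0.31791236 0.20201055]
[[0.35, 1.63, 0.0, 1.16, -0.0], [0.4, 1.76, -0.0, 0.98, 0.2], [0.4, 1.76, -0.0, 0.98, 0.2], [0.51, 1.7, 0.0, 0.93, 0.28], [0.55, 1.71, -0.0, 0.89, 1.0], [0.55, 1.71, -0.0, 0.89, 1.0], [0.47, 1.67, 0.0, 1.01, 1.01], [0.27, 2.03, 0.0, 0.85, -0.17], [0.27, 2.03, 0.0, 0.85, -0.17], [0.3, 2.12, 0.0, 0.72, -0.1], [0.3, 2.13, -0.0, 0.72, -0.1], [0.52, 1.73, 0.0, 0.9, -1.39], [0.52, 1.73, 0.0, 0.9, -1.39], [0.47, 1.71, 0.0, 0.96, -1.4], [0.47, 1.71, 0.0, 0.96, -1.4], [0.47, 1.71, 0.0, 0.96, -1.4], [0.37, 1.92, -0.0, 0.85, -0.39], [0.37, 1.92, 0.0, 0.85, -0.39], [0.38, 1.95, -0.0, 0.81, -0.27], [0.38, 1.95, -0.0, 0.81, -0.27], [0.56, 1.66, -0.0, 0.93, -1.22], [0.56, 1.66, -0.0, 0.93, -1.22], [0.51, 1.63, 0.0, 0.99, -1.22]]
```

```bash
python3 - <<'E'
from look import *
look()
D=down(112)
T=D*Ro.from_euler('y',25,degrees=True)
plan([[((421,150,150),D,55,8)],[((421,150,120),T,55,4)]])
E
```

```text
top px [397. 200.] n 776 rect cx 595 cy -246 120x40 ang 10 z50 18.0 rgb [77. 66. 61.]
top px [442. 206.] n 118 rect cx 585 cy -357 147x24 ang 16 z50 21.5 rgb [72. 77. 85.]
top px [347. 249.] n 343 rect cx 468 cy -120 64x34 ang -43 z50 12.0 rgb [163. 117.  61.]
top px [397. 262.] n 338 rect cx 434 cy -245 63x34 ang -27 z50 12.1 rgb [165. 119.  63.]
top px [249. 263.] n 77 rect cx 430 cy 125 35x15 ang 13 z50 12.6 rgb [160. 115.  61.]
top px [386. 331.] n 362 rect cx 263 cy -218 64x34 ang -85 z50 12.2 rgb [219.  25.   3.]
top LEDGE 346 cx 626.7 cy 67.7 65x34 ang -3.4 z 39.6 [208. 213. 180.]
side px [347. 189.] n 244 rect cx 451 cy -389 101x37 ang -4 z50 19.7 rgb [104. 142. 161.]
side px [289. 189.] n 393 rect cx 593 cy -357 153x19 ang 8 z50 18.9 rgb [ 93.  97. 103.]
side px [278. 210.] n 609 rect cx 595 cy -241 120x41 ang 11 z50 18.1 rgb [96. 85. 78.]
side px [345. 216.] n 263 rect cx 435 cy -243 64x38 ang -27 z50 11.9 rgb [215. 156.  91.]
side px [419. 228.] n 260 rect cx 264 cy -217 67x34 ang -85 z50 12.0 rgb [245.  64.  57.]
side px [324. 242.] n 332 rect cx 469 cy -119 68x36 ang -44 z50 11.9 rgb [216. 158.  92.]
side px [207. 336.] n 1389 rect cx 566 cy 102 384x137 ang 63 z50 19.2 rgb [184. 118.  69.]
side px [330. 333.] n 682 rect cx 422 cy 151 67x34 ang -67 z50 11.6 rgb [218. 159.  93.]
side px [390. 404.] n 1131 rect cx 326 cy 273 65x35 ang -53 z50 11.6 rgb [169.  83. 171.]
side px [227. 435.] n 1380 rect cx 525 cy 351 66x34 ang -50 z50 11.6 rgb [170.  84. 172.]
side LEDGE 497 cx 626.9 cy 70.1 65x36 ang -3.9 z 39.5 [245. 245. 226.]
side LEDGE 714 cx 633.4 cy 188.5 65x38 ang -3.7 z 39.5 [243. 242. 221.]
CALL [(8, [0.001, 0.001, 1.119, 0.2101, -0.0522, -0.0269, 0.055])] dist 218 ang 64
CALL [(4, [0.0, 0.436, 0.0, 0.0, -0.0, 0.03, 0.055])] dist 30 ang 25
```

D1 is well placed on place 1. Next I'll hover over the face-down domino at (421,150) and test a tilt.

Converted, 0.2101 m / 0.75 = 0.2801, -0.0522 m / 0.75 = -0.0696, 1.119 rad / 6.2832 = 0.1781.

Request:
move_arm(
  motion=[
    [0,0,0.1781,0.2801,-0.0696,-0.0359,0.06],
    [0,0,0.1781,0.2801,-0.0696,-0.0359,0.06],
    [0,0,0.1781,0.2801,-0.0696,-0.0359,0.06],
    [0,0,0.1781,0.2801,-0.0696,-0.0359,0.06],
    [0,0,0.1781,0.2801,-0.0696,-0.0359,0.06],
    [0,0,0.1781,0.2801,-0.0696,-0.0359,0.06],
    [0,0,0.1781,0.2801,-0.0696,-0.0359,0.06],
    [0,0,0.1781,0.2801,-0.0696,-0.0359,0.06],
  ],
)

```text
clock: 19.88
eef_pos: [420.4, 149.8, 149.1]
tcp_rot: [-3.14, -0.0, 1.959]
contact_force: [-0.6, 0.2, 0.0]
opening: 0.704
grasp_force: 0.0
```

Converted, 0.03 m / 0.75 = 0.04, 0.436 rad / 6.2832 = 0.0694.

Request:
move_arm(
  motion=[
    [0,0.0694,0,0,0,0.04,0.06],
    [0,0.0694,0,0,0,0.04,0.06],
    [0,0.0694,0,0,0,0.04,0.06],
    [0,0.0694,0,0,0,0.04,0.06],
    [0,0.0694,0,0,0,0.04,0.06],
    [0,0.0694,0,0,0,0.04,0.06],
  ],
)

```text
clock: 20.62
eef_pos: [420.6, 150.5, 120.0]
tcp_rot: [3.141, -0.435, 1.957]
contact_force: [-0.8, -0.4, -0.6]
opening: 0.701
grasp_force: 0.0
```

```bash
python3 - <<'E'
from look import *
p,R,s=cur();print(p,R.as_matrix()[:,2],s["qpos"])
E
```

```text
[420.61253744 150.54224213 120.03970751] [-0.15808153  0.39038082 -0.90698018] [ 0.03212537  0.32433964  2.06748615  0.49940725  0.97079402 -0.68571851]
```

```bash
python3 - <<'E'
from look import *
D=down(112);T=D*Ro.from_euler('y',-25,degrees=True)
T2=D*Ro.from_euler('y',25,degrees=True)
plan([[((415.4,164.4,90),T,55,8)],[((415.4,164.4,30),T,55,4),((415.4,164.4,5),T,55,4)]])
E
```

```text
CALL [(8, [0.001, -0.871, 0.002, 0.0008, 0.0004, 0.0335, 0.055])] dist 33 ang 50
CALL [(4, [0.0, 0.0, 0.0, 0.0254, -0.0, 0.0544, 0.055]), (4, [0.0, 0.0, 0.0, 0.0359, -0.0, 0.077, 0.055])] dist 85 ang 0
```

Converted, 0.0335 m / 0.75 = 0.0447, 0.0008 m / 0.75 = 0.0011, -0.871 rad / 6.2832 = -0.1386.

Request:
move_arm(
  motion=[
    [0,-0.1386,0,0.0011,0.0005,0.0447,0.055],
    [0,-0.1386,0,0.0011,0.0005,0.0447,0.055],
    [0,-0.1386,0,0.0011,0.0005,0.0447,0.055],
    [0,-0.1386,0,0.0011,0.0005,0.0447,0.055],
    [0,-0.1386,0,0.0011,0.0005,0.0447,0.055],
    [0,-0.1386,0,0.0011,0.0005,0.0447,0.055],
    [0,-0.1386,0,0.0011,0.0005,0.0447,0.055],
    [0,-0.1386,0,0.0011,0.0005,0.0447,0.055],
  ],
)

```text
clock: 21.62
eef_pos: [415.6, 164.2, 90.0]
tcp_rot: [3.141, 0.434, 1.955]
contact_force: [-0.1, -0.3, -0.2]
opening: 0.643
grasp_force: 0.0
```

```bash
python3 - <<'E'
from look import *
D=down(112);T=D*Ro.from_euler('y',-25,degrees=True)
p,R,s=cur();print(p,R.as_matrix()[:,2],s["qpos"])
plan([[((415.4,164.4,30),T,55,4),((415.4,164.4,5),T,55,4)]])
E
```

```text
[415.6340363  164.15368999  90.03741515] [ 0.15822831 -0.38954815 -0.90731254] [ 0.68575483  0.36989178  2.09762868 -0.5444683   0.88752519  0.69492989]
CALL [(4, [0.001, -0.002, 0.0, 0.0255, -0.0002, 0.0543, 0.055]), (4, [0.001, -0.002, 0.0, 0.036, -0.0002, 0.077, 0.055])] dist 85 ang 0
```

Converted, 0.077 m / 0.75 = 0.1027, 0.0543 m / 0.75 = 0.0724.

Request:
move_arm(
  motion=[
    [0,0,0,0.034,0,0.0724,0.055],
    [0,0,0,0.034,0,0.0724,0.055],
    [0,0,0,0.0433,0,0.092,0.055],
    [0,0,0,0.048,0,0.1027,0.055],
    [0,0,0,0.048,0,0.1027,0.055],
    [0,0,0,0.048,0,0.1027,0.055],
  ],
)

```text
clock: 22.38
eef_pos: [416.0, 164.3, 5.5]
tcp_rot: [3.14, 0.435, 1.954]
contact_force: [-0.5, 0.7, 0.7]
opening: 0.643
grasp_force: 0.0
```

Converted, -0.09 m / 0.75 = -0.12, -0.042 m / 0.75 = -0.056.

Request:
move_arm(
  motion=[
    [0,0,0,0,0,0,0.025],
    [0,0,0,0,0,0,0.025],
    [0,0,0,0,0,0,0.025],
    [0,0,0,0,0,0,0.025],
    [0,0,0,-0.0227,0,-0.048,0.025],
    [0,0,0,-0.056,0,-0.12,0.025],
    [0,0,0,-0.056,0,-0.12,0.025],
    [0,0,0,-0.056,0,-0.12,0.025],
  ],
  grip_force=60,
)

```text
clock: 23.38
eef_pos: [415.6, 163.9, 104.1]
tcp_rot: [3.141, 0.435, 1.954]
contact_force: [0.0, -0.3, -1.4]
opening: 0.375
grasp_force: 60.5
```

```bash
python3 - <<'E'
from look import *
p,R,s=cur();print(p,R.as_matrix()[:,2],s["qpos"],s["opening"])
q,d=grab_frame("side");cv2.imwrite("pics/s3.png",cv2.resize(q[150:400,220:440,::-1],None,fx=2.3,fy=2.3))
E
```

```text
[415.55104737 163.93253353 104.11090258] [ 0.15835584 -0.39014997 -0.90703166] [ 0.68590157  0.34395909  2.0908209  -0.53172552  0.91619351  0.67480417] 0.37546305202024155
```

View pics/s3.png

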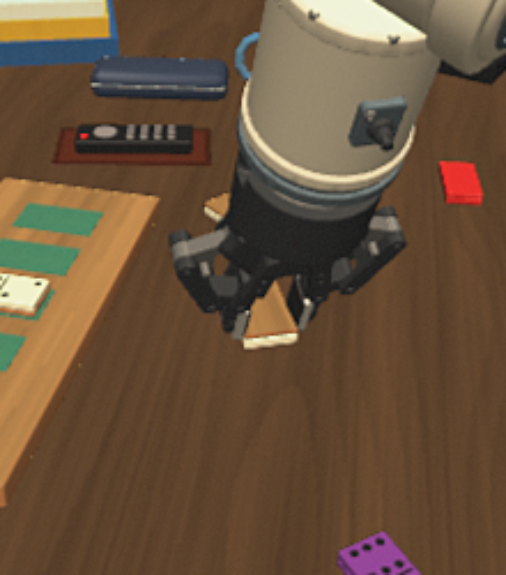

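```bash
python3 - <<'E'
from look import *
def T(y,t): return down(y)*Ro.from_euler('y',t,degrees=True)
plan([[((420,185,150),T(100,25),25,8)],[((420,195,130),T(95,77),25,8)]])
E
```

```text
CALL [(8, [-0.001, 0.868, 0.216, -0.0033, 0.0125, -0.0498, 0.025])] dist 51 ang 51
CALL [(8, [-0.07, 0.907, 0.057, 0.0005, 0.0017, 0.0223, 0.025])] dist 22 ang 52
```

Converted, -0.0498 m / 0.75 = -0.0664, 0.0125 m / 0.75 = 0.0167, 0.868 rad / 6.2832 = 0.1381.

Request:
move_arm(
  motion=[
    [0,0.1381,0.0344,-0.0044,0.0167,-0.0664,0.025],
    [0,0.1381,0.0344,-0.0044,0.0167,-0.0664,0.025],
    [0,0.1381,0.0344,-0.0044,0.0167,-0.0664,0.025],
    [0,0.1381,0.0344,-0.0044,0.0167,-0.0664,0.025],
    [0,0.1381,0.0344,-0.0044,0.0167,-0.0664,0.025],
    [0,0.1381,0.0344,-0.0044,0.0167,-0.0664,0.025],
    [0,0.1381,0.0344,-0.0044,0.0167,-0.0664,0.025],
    [0,0.1381,0.0344,-0.0044,0.0167,-0.0664,0.025],
  ],
)

```text
clock: 24.42
eef_pos: [420.1, 186.0, 150.4]
tcp_rot: [-3.141, -0.435, 1.747]
contact_force: [0.0, 0.7, -1.1]
opening: 0.37
grasp_force: 60.4
```

Converted, 0.0223 m / 0.75 = 0.0297, 0.0017 m / 0.75 = 0.0023, 0.907 rad / 6.2832 = 0.1444.

Request:
move_arm(
  motion=[
    [-0.0111,0.1444,0.0091,0.0007,0.0023,0.0297,0.025],
    [-0.0111,0.1444,0.0091,0.0007,0.0023,0.0297,0.025],
    [-0.0111,0.1444,0.0091,0.0007,0.0023,0.0297,0.025],
    [-0.0111,0.1444,0.0091,0.0007,0.0023,0.0297,0.025],
    [-0.0111,0.1444,0.0091,0.0007,0.0023,0.0297,0.025],
    [-0.0111,0.1444,0.0091,0.0007,0.0023,0.0297,0.025],
    [-0.0111,0.1444,0.0091,0.0007,0.0023,0.0297,0.025],
    [-0.0111,0.1444,0.0091,0.0007,0.0023,0.0297,0.025],
  ],
)

```text
clock: 25.42
eef_pos: [420.7, 195.9, 131.9]
tcp_rot: [3.129, -1.34, 1.673]
contact_force: [-0.6, 0.6, -0.6]
opening: 0.375
grasp_force: 60.5
```

```bash
python3 - <<'E'
from look import *
def T(y,t): return down(y)*Ro.from_euler('y',t,degrees=True)
p,R,s=cur();print(p,R.as_matrix()[:,2],s["qpos"],s["opening"])
q,d=grab_frame("side");cv2.imwrite("pics/s4.png",cv2.resize(q[100:420,180:500,::-1],None,fx=1.8,fy=1.8))
plan([[((420,195,60),T(95,77),25,8),((420,195,50),T(95,77),25,8)]])
E
```

```text
[420.65623151 195.85989698 131.8862182 ] [-0.08658846  0.96972976 -0.22831259] [-0.29742805  0.76925923  2.10250855  1.13989368  1.44826078 -1.3223044 ] 0.37504762156446464
CALL [(8, [-0.001, 0.003, 0.003, -0.0702, -0.001, 0.0157, 0.025]), (8, [-0.001, 0.003, 0.003, -0.0799, -0.001, 0.018, 0.025])] dist 82 ang 0
```

View pics/s4.png

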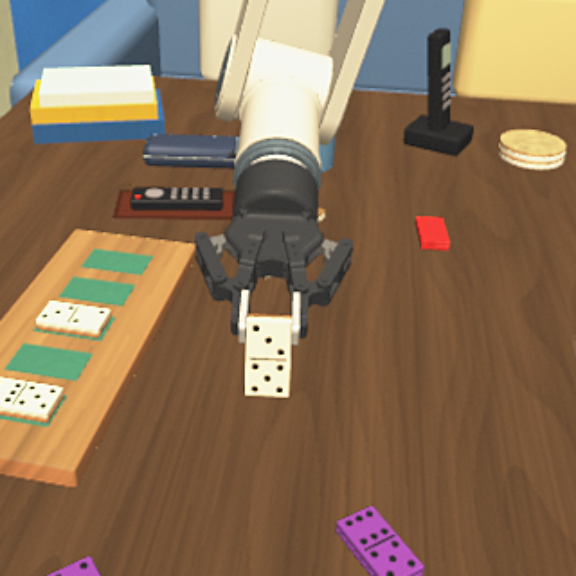

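The domino stands pips toward the camera, gripped near its top. I'll lower it gently now.

Converted, -0.082 m / 0.75 = -0.1093, -0.0799 m / 0.75 = -0.1065.

Request:
move_arm(
  motion=[
    [0,0,0,-0.0533,-0.0013,0.012,0.025],
    [0,0,0,-0.0936,-0.0013,0.0209,0.025],
    [0,0,0,-0.1065,-0.0013,0.024,0.025],
    [0,0,0,-0.1065,-0.0013,0.024,0.025],
    [0,0,0,-0.1093,-0.0013,0.0249,0.025],
    [0,0,0,-0.1093,-0.0013,0.0249,0.025],
  ],
)

```text
clock: 26.22
eef_pos: [419.8, 195.0, 47.3]
tcp_rot: [3.138, -1.344, 1.662]
contact_force: [1.3, -0.4, 1.3]
opening: 0.376
grasp_force: 60.5
```

Converted, -0.13 m / 0.75 = -0.1733, -0.12 m / 0.75 = -0.16.

Request:
move_arm(
  motion=[
    [0,0,0,-0.0013,0,0,0.04],
    [0,0,0,-0.0013,0,0,0.06],
    [0,0,0,-0.0013,0,0,0.085],
    [0,0,0,0,0,-0.0133,0.085],
    [0,0,0,0.0067,0,-0.0533,0.085],
    [0,0,0,0.0133,0,-0.1067,0.085],
    [0,0,0,0.0267,0,-0.16,0.085],
    [0,0,0,0.0667,0,-0.1733,0.085],
  ],
)

```text
clock: 27.22
eef_pos: [430.4, 77.3, 124.7]
tcp_rot: [-3.141, -1.343, 1.654]
contact_force: [0.6, 0.7, 0.7]
opening: 0.993
grasp_force: 0.0
```

```bash
python3 - <<'E'
from look import *
p,R,s=cur();print(p,R.as_matrix()[:,2],s["qpos"],s["opening"])
look()
def T(y,t): return down(y)*Ro.from_euler('y',t,degrees=True)
plan([[((440,60,170),T(95,25),60,8)]])
E
```

```text
[430.38364327  77.30644992 124.69846765] [-0.08249932  0.97063978 -0.22594752] [-0.51082663  0.80787265  1.98421264  0.9384615   1.54565138 -1.283046  ] 0.992840129930195
top px [440. 195.] n 96 rect cx 606 cy -355 122x5 ang 6 z50 22.0 rgb [77. 82. 89.]
top px [395. 184.] n 230 rect cx 628 cy -240 51x40 ang 11 z50 18.1 rgb [86. 67. 62.]
top px [161. 224.] n 357 rect cx 525 cy 349 64x35 ang -50 z50 11.6 rgb [150.  74. 148.]
top px [234. 265.] n 348 rect cx 423 cy 164 65x34 ang -85 z50 11.9 rgb [204. 208. 179.]
top px [190. 304.] n 364 rect cx 326 cy 271 64x34 ang -53 z50 12.0 rgb [151.  75. 150.]
top px [386. 331.] n 363 rect cx 264 cy -218 64x34 ang -85 z50 12.3 rgb [221.  26.   3.]
top LEDGE 338 cx 633.4 cy 186.5 64x34 ang -4.2 z 39.6 [203. 208. 176.]
top LEDGE 343 cx 626.5 cy 67.6 64x34 ang -4.1 z 39.7 [211. 215. 182.]
side px [286. 188.] n 358 rect cx 599 cy -355 145x14 ang 3 z50 19.1 rgb [ 92.  95. 101.]
side px [271. 209.] n 446 rect cx 609 cy -239 91x41 ang 9 z50 18.0 rgb [99. 86. 80.]
side px [419. 228.] n 258 rect cx 264 cy -216 69x34 ang -85 z50 11.9 rgb [244.  62.  55.]
side px [324. 242.] n 330 rect cx 469 cy -119 66x36 ang -44 z50 11.8 rgb [210. 151.  88.]
side px [207. 336.] n 1390 rect cx 566 cy 102 384x138 ang 63 z50 18.9 rgb [178. 113.  66.]
side px [328. 339.] n 692 rect cx 423 cy 165 66x34 ang -85 z50 11.7 rgb [237. 236. 216.]
side px [390. 404.] n 1132 rect cx 326 cy 273 65x35 ang -53 z50 11.6 rgb [163.  80. 165.]
side px [227. 435.] n 1372 rect cx 525 cy 351 65x34 ang -49 z50 11.6 rgb [164.  81. 166.]
side LEDGE 499 cx 627.1 cy 69.4 65x37 ang -4.3 z 39.7 [244. 243. 222.]
side LEDGE 710 cx 633.2 cy 188.7 65x36 ang -3.5 z 39.6 [242. 241. 217.]
CALL [(8, [0.003, -0.906, 0.001, 0.038, 0.0081, -0.0285, 0.06])] dist 48 ang 52
```

```bash
python3 - <<'E'
from look import *
plan([[((423,164.5,130),down(95),55,8)],[((423,164.5,40),down(95),55,3),((423,164.5,4),down(95),55,3)]])
E
```

```text
CALL [(8, [0.003, -1.343, 0.0, 0.0229, -0.0, 0.0834, 0.055])] dist 87 ang 77
CALL [(3, [0.0, 0.0, 0.0, 0.0, -0.0, 0.09, 0.055]), (3, [0.0, 0.0, 0.0, 0.0, -0.0, 0.126, 0.055])] dist 126 ang 0
```

Converted, 0.0834 m / 0.75 = 0.1112, 0.0229 m / 0.75 = 0.0305, -1.343 rad / 6.2832 = -0.2137.

Request:
move_arm(
  motion=[
    [0,-0.1273,0,0.0133,0,0.0267,0.055],
    [0,-0.2137,0,0.0305,0,0.1112,0.055],
    [0,-0.2137,0,0.0305,0,0.1112,0.055],
    [0,-0.2137,0,0.0305,0,0.1112,0.055],
    [0,-0.2137,0,0.0305,0,0.1112,0.055],
    [0,-0.2137,0,0.0305,0,0.1112,0.055],
    [0,-0.2137,0,0.0305,0,0.1112,0.055],
    [0,-0.2137,0,0.0305,0,0.1112,0.055],
  ],
)

```text
clock: 28.32
eef_pos: [422.2, 166.7, 128.5]
tcp_rot: [3.14, 0.003, 1.66]
contact_force: [-1.0, -0.8, -1.0]
opening: 0.646
grasp_force: 0.0
```

```bash
python3 - <<'E'
from look import *
p,R,s=cur();print(p,s["tcp_rot"],s["qpos"])
plan([[((423,164.5,40),down(95),55,3),((423,164.5,4),down(95),55,3)],[((423,164.5,4),down(95),25,4),((423,164.5,90),down(95),25,4)],[((540,150,100),down(140),25,7)],[((630,128.4,90),down(176.1),25,7)]])
E
```

```text
[422.2459206  166.6691543  128.45949141] [3.13993726 0.00328097 1.66032081] [ 0.37537132  0.22719434  2.08311981 -0.00489553  0.83062138  0.28914456]
CALL [(3, [0.002, 0.003, 0.002, -0.0019, 0.0004, 0.0885, 0.055]), (3, [0.002, 0.003, 0.002, -0.0018, 0.0004, 0.1245, 0.055])] dist 124 ang 0
CALL [(4, [0.0, 0.0, 0.0, 0.0, 0.0, 0.0, 0.025]), (4, [0.0, 0.0, 0.0, -0.0, 0.0, -0.086, 0.025])] dist 86 ang 0
CALL [(7, [-0.0, 0.0, -0.785, -0.0246, 0.1153, -0.01, 0.025])] dist 118 ang 45
CALL [(7, [-0.0, 0.0, -0.63, -0.0828, 0.0413, 0.01, 0.025])] dist 93 ang 36
```

Converted, 0.1245 m / 0.75 = 0.166, 0.0885 m / 0.75 = 0.118.

Request:
move_arm(
  motion=[
    [0,0,0,-0.0013,0,0.0533,0.055],
    [0,0,0,-0.0013,0,0.118,0.055],
    [0,0,0,-0.0013,0,0.1533,0.055],
    [0,0,0,-0.0013,0,0.166,0.055],
    [0,0,0,-0.0013,0,0.166,0.055],
  ],
)

```text
clock: 28.95
eef_pos: [421.8, 165.0, 3.3]
tcp_rot: [-3.14, -0.0, 1.658]
contact_force: [0.2, 0.5, -0.1]
opening: 0.645
grasp_force: 0.0
```

Converted, -0.086 m / 0.75 = -0.1147, -0.04 m / 0.75 = -0.0533.

Request:
move_arm(
  motion=[
    [0,0,0,0,0,0,0.025],
    [0,0,0,0,0,0,0.025],
    [0,0,0,0,0,0,0.025],
    [0,0,0,0,0,0,0.025],
    [0,0,0,0,0,-0.0533,0.025],
    [0,0,0,0,0,-0.1147,0.025],
    [0,0,0,0,0,-0.1147,0.025],
  ],
  grip_force=50,
)

```text
clock: 29.82
eef_pos: [424.7, 166.1, 93.2]
tcp_rot: [3.135, -0.003, 1.658]
contact_force: [0.5, -0.1, 0.0]
opening: 0.383
grasp_force: 50.3
```

Converted, 0.1153 m / 0.75 = 0.1537, -0.0246 m / 0.75 = -0.0328, -0.785 rad / 6.2832 = -0.1249.

Request:
move_arm(
  motion=[
    [0,0,-0.1249,-0.0328,0.1537,-0.0133,0.025],
    [0,0,-0.1249,-0.0328,0.1537,-0.0133,0.025],
    [0,0,-0.1249,-0.0328,0.1537,-0.0133,0.025],
    [0,0,-0.1249,-0.0328,0.1537,-0.0133,0.025],
    [0,0,-0.1249,-0.0328,0.1537,-0.0133,0.025],
    [0,0,-0.1249,-0.0328,0.1537,-0.0133,0.025],
    [0,0,-0.1249,-0.0328,0.1537,-0.0133,0.025],
  ],
)

```text
clock: 30.7
eef_pos: [539.0, 150.8, 99.4]
tcp_rot: [3.141, -0.001, 2.441]
contact_force: [-0.4, 0.0, -0.4]
opening: 0.378
grasp_force: 50.3
```

Converted, -0.0828 m / 0.75 = -0.1104, 0.0413 m / 0.75 = 0.0551, -0.63 rad / 6.2832 = -0.1003.

Request:
move_arm(
  motion=[
    [0,0,-0.1003,-0.1104,0.0551,0.0133,0.025],
    [0,0,-0.1003,-0.1104,0.0551,0.0133,0.025],
    [0,0,-0.1003,-0.1104,0.0551,0.0133,0.025],
    [0,0,-0.1003,-0.1104,0.0551,0.0133,0.025],
    [0,0,-0.1003,-0.1104,0.0551,0.0133,0.025],
    [0,0,-0.1003,-0.1104,0.0551,0.0133,0.025],
    [0,0,-0.1003,-0.1104,0.0551,0.0133,0.025],
  ],
)

```text
clock: 31.58
eef_pos: [629.1, 129.2, 89.5]
tcp_rot: [3.141, -0.0, 3.072]
contact_force: [0.9, -0.9, -0.4]
opening: 0.374
grasp_force: 50.3
```

```bash
python3 - <<'E'
from look import *
p,R,s=cur();print(p,s["tcp_rot"],s["qpos"],s["opening"])
plan([[((630,128.4,33),down(176.1),25,3)]])
look()
E
```

```text
[629.05075592 129.23763471  89.54093438] [ 3.14076368e+00 -2.77278798e-04  3.07226281e+00] [ 1.99827564e-01  5.33868599e-01  1.70124282e+00  1.10858081e-03
  9.06528389e-01 -1.30232225e+00] 0.37430765507457725
CALL [(3, [0.001, -0.0, -0.001, -0.001, -0.0008, 0.0565, 0.025])] dist 57 ang 0
top px [397. 200.] n 773 rect cx 595 cy -246 120x41 ang 10 z50 18.1 rgb [76. 66. 61.]
top px [440. 196.] n 68 rect cx 604 cy -355 101x5 ang 6 z50 21.3 rgb [76. 81. 88.]
top px [161. 224.] n 357 rect cx 525 cy 349 65x35 ang -50 z50 11.7 rgb [148.  72. 146.]
top px [347. 249.] n 339 rect cx 468 cy -120 64x34 ang -43 z50 11.7 rgb [163. 117.  61.]
top px [396. 263.] n 340 rect cx 435 cy -245 64x34 ang -28 z50 12.3 rgb [164. 119.  63.]
top px [451. 265.] n 67 rect cx 430 cy -383 67x20 ang 13 z50 19.1 rgb [ 62.  88. 101.]
top px [465. 265.] n 62 rect cx 431 cy -418 41x22 ang 1 z50 6.4 rgb [ 81. 135. 171.]
top px [386. 331.] n 364 rect cx 263 cy -218 65x36 ang -88 z50 12.1 rgb [218.  25.   3.]
top LEDGE 313 cx 626.1 cy 66.6 65x33 ang 0.6 z 39.2 [208. 213. 179.]
side px [347. 189.] n 237 rect cx 452 cy -390
[... 204 characters left out ...]
gb [96. 85. 78.]
side px [345. 216.] n 261 rect cx 435 cy -244 64x38 ang -27 z50 11.9 rgb [213. 153.  89.]
side px [419. 228.] n 259 rect cx 265 cy -217 66x34 ang -85 z50 12.1 rgb [245.  64.  57.]
side px [324. 242.] n 324 rect cx 469 cy -118 66x36 ang -43 z50 11.8 rgb [216. 157.  91.]
side px [208. 336.] n 1374 rect cx 566 cy 102 383x137 ang 63 z50 19.0 rgb [183. 117.  68.]
side px [390. 404.] n 1131 rect cx 326 cy 273 65x35 ang -53 z50 11.6 rgb [168.  83. 170.]
side px [227. 435.] n 1369 rect cx 525 cy 351 65x34 ang -50 z50 11.5 rgb [170.  83. 172.]
side LEDGE 248 cx 621.7 cy 69.8 54x36 ang -3.4 z 39.4 [243. 241. 222.]
side LEDGE 713 cx 633.6 cy 188.9 64x37 ang -3.6 z 39.5 [243. 242. 221.]
```

Converted, 0.0565 m / 0.75 = 0.0753, 0.0555 m / 0.75 = 0.074.

Request:
move_arm(
  motion=[
    [0,0,0,-0.0013,-0.0008,0.04,0.025],
    [0,0,0,-0.0013,-0.0008,0.0667,0.025],
    [0,0,0,-0.0013,-0.0008,0.074,0.025],
    [0,0,0,-0.0013,-0.0008,0.0753,0.025],
    [0,0,0,-0.0013,-0.0008,0.0753,0.025],
  ],
)

```text
clock: 32.3
eef_pos: [630.3, 128.6, 33.2]
tcp_rot: [3.141, -0.0, 3.073]
contact_force: [0.6, 0.1, 0.8]
opening: 0.382
grasp_force: 50.3
```

Request:
move_arm(
  motion=[
    [0,0,0,0,0,0,0.036],
    [0,0,0,0,0,0,0.045],
    [0,0,0,0,0,0,0.045],
    [0,0,0,0,0,0,0.045],
    [0,0,0,0,0,-0.0533,0.045],
    [0,0,0,0,0,-0.12,0.045],
    [0,0,0,0,0,-0.12,0.045],
    [0,0,0,0,0,-0.12,0.045],
  ],
)

```text
clock: 33.3
eef_pos: [629.8, 128.4, 122.7]
tcp_rot: [3.141, -0.001, 3.073]
contact_force: [-0.5, -0.6, -0.6]
opening: 0.528
grasp_force: 0.0
```

```bash
python3 - <<'E'
from look import *
def T(y,t): return down(y)*Ro.from_euler('y',t,degrees=True)
p,R,s=cur();print(p)
plan([[((580,60,130),down(100),55,8)],[((510,-60,130),down(30),55,8)],[((479.5,-129.7,120),down(-43),55,8)],[((479.5,-129.7,80),T(-43,-25),55,5)]])
E
```

```text
[629.76548948 128.35897163 122.7319867 ]
CALL [(8, [0.0, -0.001, 1.328, 0.045, -0.0716, -0.0073, 0.055])] dist 85 ang 76
CALL [(8, [-0.0, -0.0, 1.222, -0.106, -0.0898, -0.0, 0.055])] dist 139 ang 70
CALL [(8, [0.0, -0.0, 1.274, -0.0613, 0.0451, 0.01, 0.055])] dist 77 ang 73
CALL [(5, [0.0, -0.436, -0.0, 0.0, -0.0, 0.04, 0.055])] dist 40 ang 25
```

Converted, -0.0716 m / 0.75 = -0.0955, 0.045 m / 0.75 = 0.06, 1.328 rad / 6.2832 = 0.2114.

Request:
move_arm(
  motion=[
    [0,0,0.2114,0.06,-0.0955,-0.0097,0.055],
    [0,0,0.2114,0.06,-0.0955,-0.0097,0.055],
    [0,0,0.2114,0.06,-0.0955,-0.0097,0.055],
    [0,0,0.2114,0.06,-0.0955,-0.0097,0.055],
    [0,0,0.2114,0.06,-0.0955,-0.0097,0.055],
    [0,0,0.2114,0.06,-0.0955,-0.0097,0.055],
    [0,0,0.2114,0.06,-0.0955,-0.0097,0.055],
    [0,0,0.2114,0.06,-0.0955,-0.0097,0.055],
  ],
)

```text
clock: 34.3
eef_pos: [579.3, 59.9, 128.7]
tcp_rot: [-3.139, -0.001, 1.746]
contact_force: [-0.1, -0.3, 0.8]
opening: 0.643
grasp_force: 0.0
```

Converted, -0.106 m / 0.75 = -0.1413, -0.0898 m / 0.75 = -0.1197, 1.222 rad / 6.2832 = 0.1945.

Request:
move_arm(
  motion=[
    [0,0,0.1945,-0.1413,-0.1197,0,0.055],
    [0,0,0.1945,-0.1413,-0.1197,0,0.055],
    [0,0,0.1945,-0.1413,-0.1197,0,0.055],
    [0,0,0.1945,-0.1413,-0.1197,0,0.055],
    [0,0,0.1945,-0.1413,-0.1197,0,0.055],
    [0,0,0.1945,-0.1413,-0.1197,0,0.055],
    [0,0,0.1945,-0.1413,-0.1197,0,0.055],
    [0,0,0.1945,-0.1413,-0.1197,0,0.055],
  ],
)

```text
clock: 35.3
eef_pos: [509.7, -59.9, 129.5]
tcp_rot: [-3.14, 0.001, 0.527]
contact_force: [0.8, -0.6, -0.4]
opening: 0.644
grasp_force: 0.0
```

Converted, -0.0613 m / 0.75 = -0.0817, 0.0451 m / 0.75 = 0.0601, 1.274 rad / 6.2832 = 0.2028.

Request:
move_arm(
  motion=[
    [0,0,0.2028,-0.0817,0.0601,0.0133,0.055],
    [0,0,0.2028,-0.0817,0.0601,0.0133,0.055],
    [0,0,0.2028,-0.0817,0.0601,0.0133,0.055],
    [0,0,0.2028,-0.0817,0.0601,0.0133,0.055],
    [0,0,0.2028,-0.0817,0.0601,0.0133,0.055],
    [0,0,0.2028,-0.0817,0.0601,0.0133,0.055],
    [0,0,0.2028,-0.0817,0.0601,0.0133,0.055],
    [0,0,0.2028,-0.0817,0.0601,0.0133,0.055],
  ],
)

```text
clock: 36.3
eef_pos: [479.4, -129.5, 119.8]
tcp_rot: [3.142, 0.001, -0.746]
contact_force: [0.4, -0.3, -0.6]
opening: 0.644
grasp_force: 0.0
```

Converted, 0.04 m / 0.75 = 0.0533, -0.436 rad / 6.2832 = -0.0694.

Request:
move_arm(
  motion=[
    [0,-0.0694,0,0,0,0.0533,0.055],
    [0,-0.0694,0,0,0,0.0533,0.055],
    [0,-0.0694,0,0,0,0.0533,0.055],
    [0,-0.0694,0,0,0,0.0533,0.055],
    [0,-0.0694,0,0,0,0.0533,0.055],
  ],
)

```text
clock: 36.92
eef_pos: [479.2, -129.3, 80.0]
tcp_rot: [-3.14, 0.436, -0.748]
contact_force: [-0.1, 0.6, 0.0]
opening: 0.642
grasp_force: 0.0
```

```bash
python3 - <<'E'
from look import *
def T(y,t): return down(y)*Ro.from_euler('y',t,degrees=True)
look()
p,R,s=cur();print(p,s["tcp_rot"],s["qpos"])
plan([[((479.5,-129.7,40),T(-43,-25),55,5),((479.5,-129.7,5),T(-43,-25),55,5)],[((479.5,-129.7,100),T(-43,-25),55,5)]])
E
```

```text
top px [161. 224.] n 358 rect cx 525 cy 349 64x36 ang -49 z50 11.6 rgb [146.  71. 144.]
top px [347. 249.] n 342 rect cx 468 cy -121 64x34 ang -43 z50 11.8 rgb [162. 116.  61.]
top px [187. 304.] n 294 rect cx 326 cy 271 64x34 ang -53 z50 11.7 rgb [149.  75. 147.]
top LEDGE 340 cx 633.2 cy 186.1 64x36 ang -2.5 z 39.3 [199. 204. 172.]
top LEDGE 341 cx 631.5 cy 127.2 66x34 ang -4.6 z 39.8 [203. 207. 174.]
top LEDGE 345 cx 626.7 cy 67.5 65x34 ang -3.6 z 39.7 [207. 212. 179.]
side px [349. 189.] n 219 rect cx 443 cy -387 84x35 ang -5 z50 19.2 rgb [102. 137. 155.]
side px [272. 188.] n 170 rect cx 637 cy -349 71x15 ang -2 z50 19.3 rgb [ 93.  96. 103.]
side px [312. 189.] n 83 rect cx 531 cy -362 33x11 ang 25 z50 19.2 rgb [ 92.  96. 101.]
side px [277. 210.] n 578 rect cx 595 cy -241 120x42 ang 10 z50 18.0 rgb [96. 85. 78.]
side px [345. 216.] n 260 rect cx 435 cy -243 66x38 ang -28 z50 12.0 rgb [212. 152.  88.]
side px [420. 228.] n 260 rect cx 264 cy -216 69x34 ang -85 z50 12.0 rgb [245.  63.  56.]
side px [324. 242.] n 335 rect cx 470 cy -119 67x36 ang -43 z50 11.8 rgb [214. 155.  90.]

[... 151 characters left out ...]
z50 11.6 rgb [167.  82. 169.]
side px [227. 435.] n 1366 rect cx 525 cy 351 65x34 ang -50 z50 11.5 rgb [168.  83. 170.]
side LEDGE 493 cx 627.3 cy 68.4 65x39 ang -3.1 z 39.5 [245. 245. 225.]
side LEDGE 597 cx 631.2 cy 128.9 65x37 ang -4.6 z 39.6 [243. 242. 220.]
side LEDGE 710 cx 632.8 cy 188.7 66x35 ang -4.4 z 39.5 [243. 242. 219.]
[ 479.28034076 -129.14777864   80.49969422] [-3.14054497  0.43575357 -0.74828023] [-0.3737423   0.57130625  1.75251064  0.16559332  1.23067643  1.85748553]
CALL [(5, [-0.0, -0.001, 0.002, 0.0176, 0.0003, 0.0365, 0.055]), (5, [-0.0, -0.001, 0.002, 0.0324, 0.0003, 0.0682, 0.055])] dist 76 ang 0
CALL [(5, [0.0, 0.0, 0.0, -0.0401, 0.0, -0.0861, 0.055])] dist 95 ang 0
```

```bash
python3 - <<'E'
from look import *
def T(y,t): return down(y)*Ro.from_euler('y',t,degrees=True)
plan([[((470,-60,150),down(15),25,8)],[((440,80,160),down(85),25,8)],[((420,185,150),T(95,45),25,7)],[((420,195,130),T(95,77),25,6)],[((420,195,60),T(95,77),25,8),((420,195,50),T(95,77),25,8),((420,195,47.3),T(95,77),25,8)]],np.array((479.5,-129.7,100)),T(-43,-25))
E
```

```text
CALL [(8, [-0.221, 0.398, -0.996, -0.0705, -0.0445, -0.0223, 0.025])] dist 86 ang 63
CALL [(8, [0.0, 0.0, -1.222, 0.0073, -0.143, -0.01, 0.025])] dist 144 ang 70
CALL [(7, [0.069, 0.783, -0.165, 0.1029, -0.0291, 0.01, 0.025])] dist 107 ang 46
CALL [(6, [-0.0, 0.559, 0.0, -0.0071, 0.0009, 0.0212, 0.025])] dist 22 ang 32
CALL [(8, [0.0, 0.0, 0.0, -0.0682, -0.0, 0.0157, 0.025]), (8, [0.0, 0.0, 0.0, -0.0779, -0.0, 0.018, 0.025]), (8, [0.0, 0.0, 0.0, -0.0806, -0.0, 0.0186, 0.025])] dist 83 ang 0
```

Converted, 0.0682 m / 0.75 = 0.0909, 0.059 m / 0.75 = 0.0787.

Request:
move_arm(
  motion=[
    [0,0,0,0.0235,0.0004,0.0487,0.055],
    [0,0,0,0.0235,0.0004,0.0487,0.055],
    [0,0,0,0.0373,0.0004,0.0787,0.055],
    [0,0,0,0.0432,0.0004,0.0909,0.055],
    [0,0,0,0.0432,0.0004,0.0909,0.055],
  ],
)

```text
clock: 37.65
eef_pos: [479.6, -129.9, 5.0]
tcp_rot: [-3.141, 0.437, -0.75]
contact_force: [-0.5, -0.4, 0.8]
opening: 0.648
grasp_force: 0.0
```

Request:
move_arm(
  motion=[
    [0,0,0,0,0,0,0.025],
    [0,0,0,0,0,0,0.025],
    [0,0,0,0,0,0,0.025],
    [0,0,0,0,0,0,0.025],
    [0,0,0,-0.024,0,-0.0507,0.025],
    [0,0,0,-0.0533,0,-0.1147,0.025],
    [0,0,0,-0.0533,0,-0.1147,0.025],
    [0,0,0,-0.0533,0,-0.1147,0.025],
  ],
  grip_force=60,
)

```text
clock: 38.65
eef_pos: [479.9, -130.3, 99.6]
tcp_rot: [-3.141, 0.436, -0.75]
contact_force: [1.1, 0.2, -0.5]
opening: 0.369
grasp_force: 59.8
```

Converted, -0.0705 m / 0.75 = -0.094, -0.0445 m / 0.75 = -0.0593, -0.996 rad / 6.2832 = -0.1585.

Request:
move_arm(
  motion=[
    [-0.0352,0.0633,-0.1585,-0.094,-0.0593,-0.0297,0.025],
    [-0.0352,0.0633,-0.1585,-0.094,-0.0593,-0.0297,0.025],
    [-0.0352,0.0633,-0.1585,-0.094,-0.0593,-0.0297,0.025],
    [-0.0352,0.0633,-0.1585,-0.094,-0.0593,-0.0297,0.025],
    [-0.0352,0.0633,-0.1585,-0.094,-0.0593,-0.0297,0.025],
    [-0.0352,0.0633,-0.1585,-0.094,-0.0593,-0.0297,0.025],
    [-0.0352,0.0633,-0.1585,-0.094,-0.0593,-0.0297,0.025],
    [-0.0352,0.0633,-0.1585,-0.094,-0.0593,-0.0297,0.025],
  ],
)

```text
clock: 39.65
eef_pos: [470.4, -60.6, 149.0]
tcp_rot: [-3.14, 0.002, 0.259]
contact_force: [0.1, -0.7, -0.3]
opening: 0.375
grasp_force: 59.7
```

Converted, -0.143 m / 0.75 = -0.1907, -0.01 m / 0.75 = -0.0133, -1.222 rad / 6.2832 = -0.1945.

Request:
move_arm(
  motion=[
    [0,0,-0.1945,0.0097,-0.1907,-0.0133,0.025],
    [0,0,-0.1945,0.0097,-0.1907,-0.0133,0.025],
    [0,0,-0.1945,0.0097,-0.1907,-0.0133,0.025],
    [0,0,-0.1945,0.0097,-0.1907,-0.0133,0.025],
    [0,0,-0.1945,0.0097,-0.1907,-0.0133,0.025],
    [0,0,-0.1945,0.0097,-0.1907,-0.0133,0.025],
    [0,0,-0.1945,0.0097,-0.1907,-0.0133,0.025],
    [0,0,-0.1945,0.0097,-0.1907,-0.0133,0.025],
  ],
)

```text
clock: 40.65
eef_pos: [440.9, 79.4, 159.3]
tcp_rot: [-3.14, -0.0, 1.481]
contact_force: [-1.2, 0.4, 0.2]
opening: 0.371
grasp_force: 59.8
```

Converted, 0.1029 m / 0.75 = 0.1372, -0.0291 m / 0.75 = -0.0388, 0.783 rad / 6.2832 = 0.1246.

Request:
move_arm(
  motion=[
    [0.011,0.1246,-0.0263,0.1372,-0.0388,0.0133,0.025],
    [0.011,0.1246,-0.0263,0.1372,-0.0388,0.0133,0.025],
    [0.011,0.1246,-0.0263,0.1372,-0.0388,0.0133,0.025],
    [0.011,0.1246,-0.0263,0.1372,-0.0388,0.0133,0.025],
    [0.011,0.1246,-0.0263,0.1372,-0.0388,0.0133,0.025],
    [0.011,0.1246,-0.0263,0.1372,-0.0388,0.0133,0.025],
    [0.011,0.1246,-0.0263,0.1372,-0.0388,0.0133,0.025],
  ],
)

```text
clock: 41.52
eef_pos: [420.6, 184.4, 149.5]
tcp_rot: [-3.138, -0.784, 1.654]
contact_force: [0.8, -0.6, -0.1]
opening: 0.377
grasp_force: 59.9
```

Converted, 0.0212 m / 0.75 = 0.0283, -0.0071 m / 0.75 = -0.0095, 0.559 rad / 6.2832 = 0.089.

Request:
move_arm(
  motion=[
    [0,0.089,0,-0.0095,0.0012,0.0283,0.025],
    [0,0.089,0,-0.0095,0.0012,0.0283,0.025],
    [0,0.089,0,-0.0095,0.0012,0.0283,0.025],
    [0,0.089,0,-0.0095,0.0012,0.0283,0.025],
    [0,0.089,0,-0.0095,0.0012,0.0283,0.025],
    [0,0.089,0,-0.0095,0.0012,0.0283,0.025],
  ],
)

```text
clock: 42.28
eef_pos: [420.8, 194.9, 131.3]
tcp_rot: [3.129, -1.34, 1.672]
contact_force: [-0.1, 0.1, 0.2]
opening: 0.371
grasp_force: 59.9
```

```bash
python3 - <<'E'
from look import *
def T(y,t): return down(y)*Ro.from_euler('y',t,degrees=True)
p,R,s=cur();print(p,R.as_matrix()[:,2],s["qpos"],s["opening"])
q,d=grab_frame("side");cv2.imwrite("pics/s5.png",cv2.resize(q[100:420,180:500,::-1],None,fx=1.8,fy=1.8))
X=cloud("side",d);m=(abs(X[...,0]-420)<25)&(abs(X[...,1]-195)<30)&(X[...,2]>20)&(q.min(2)>140);print(m.sum(),np.percentile(X[m],[1,50,99],axis=0).round())
plan([[((420,195,60),T(95,77),25,8),((420,195,50),T(95,77),25,8),((420,195,47.3),T(95,77),25,8)]])
E
```

```text
[420.76696229 194.90547789 131.30687989] [-0.08611346  0.96976536 -0.22834101] [-0.29942352  0.77058074  2.10181211  1.13852504  1.44833532 -1.32306477] 0.3713934314906864
1177 [[400. 169.  86.]
 [421. 202. 125.]
 [444. 211. 149.]]
CALL [(8, [-0.001, 0.003, 0.003, -0.0694, -0.001, 0.0165, 0.025]), (8, [-0.001, 0.003, 0.003, -0.0792, -0.001, 0.0188, 0.025]), (8, [-0.001, 0.003, 0.003, -0.0818, -0.001, 0.0194, 0.025])] dist 84 ang 0
```

View pics/s5.png

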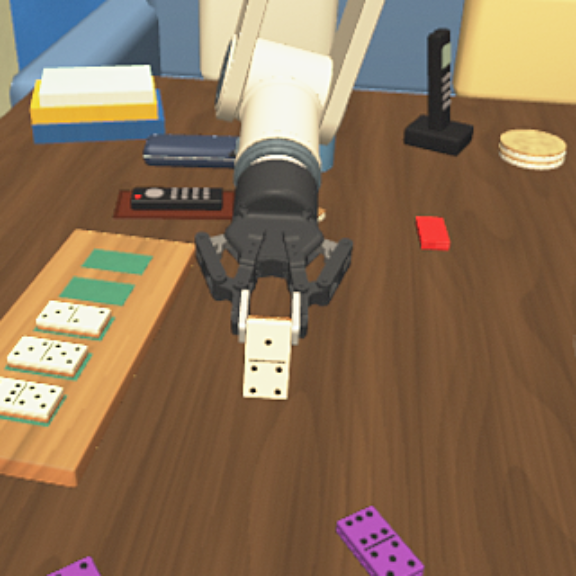

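The hold is the same as last time, so I'll repeat the lowering, release and retreat.

Converted, -0.0815 m / 0.75 = -0.1087, -0.0792 m / 0.75 = -0.1056.

Request:
move_arm(
  motion=[
    [0,0,0,-0.0533,-0.0013,0.012,0.025],
    [0,0,0,-0.0925,-0.0013,0.022,0.025],
    [0,0,0,-0.1056,-0.0013,0.0251,0.025],
    [0,0,0,-0.1056,-0.0013,0.0251,0.025],
    [0,0,0,-0.1087,-0.0013,0.0256,0.025],
    [0,0,0,-0.1087,-0.0013,0.0256,0.025],
  ],
)

```text
clock: 43.08
eef_pos: [419.6, 195.0, 48.6]
tcp_rot: [3.138, -1.348, 1.662]
contact_force: [-0.3, -1.9, 10.9]
opening: 0.373
grasp_force: 60.3
```

Converted, -0.13 m / 0.75 = -0.1733, -0.12 m / 0.75 = -0.16.

Request:
move_arm(
  motion=[
    [0,0,0,-0.0013,0,0,0.04],
    [0,0,0,-0.0013,0,0,0.06],
    [0,0,0,-0.0013,0,0,0.085],
    [0,0,0,0,0,-0.0133,0.085],
    [0,0,0,0.0067,0,-0.0533,0.085],
    [0,0,0,0.0133,0,-0.1067,0.085],
    [0,0,0,0.0267,0,-0.16,0.085],
    [0,0,0,0.0667,0,-0.1733,0.085],
  ],
)

```text
clock: 44.08
eef_pos: [430.3, 77.1, 123.9]
tcp_rot: [-3.138, -1.343, 1.652]
contact_force: [-0.4, -0.7, 0.8]
opening: 0.99
grasp_force: 0.0
```

```bash
python3 - <<'E'
from look import *
look()
plan([[((423,164.5,130),down(95),55,8)]])
E
```

```text
top px [395. 184.] n 222 rect cx 630 cy -240 48x40 ang 9 z50 17.9 rgb [86. 67. 61.]
top px [161. 224.] n 353 rect cx 525 cy 349 63x36 ang -50 z50 11.4 rgb [149.  73. 148.]
top px [234. 265.] n 352 rect cx 423 cy 163 64x34 ang -85 z50 11.8 rgb [208. 212. 183.]
top px [190. 304.] n 365 rect cx 326 cy 271 65x35 ang -53 z50 12.0 rgb [151.  75. 150.]
top px [386. 331.] n 359 rect cx 264 cy -218 64x34 ang -85 z50 12.3 rgb [221.  26.   3.]
top LEDGE 342 cx 633.0 cy 186.3 68x35 ang -1.1 z 39.5 [201. 206. 174.]
top LEDGE 347 cx 631.2 cy 127.0 65x34 ang -4.1 z 39.8 [206. 210. 177.]
top LEDGE 344 cx 626.6 cy 67.5 65x34 ang -3.0 z 39.5 [210. 215. 182.]
side px [286. 188.] n 366 rect cx 598 cy -355 144x16 ang 5 z50 19.1 rgb [ 90.  94. 100.]
side px [360. 189.] n 61 rect cx 408 cy -388 37x7 ang 53 z50 18.2 rgb [ 94. 127. 143.]
side px [271. 209.] n 449 rect cx 609 cy -239 91x41 ang 10 z50 18.1 rgb [98. 85. 79.]
side px [419. 228.] n 260 rect cx 265 cy -216 68x34 ang -85 z50 12.0 rgb [244.  61.  54.]
side px [208. 336.] n 1397 rect cx 566 cy 102 384x138 ang 63 z50 19.1 rgb [177. 113.  66.]
side px [327. 339.] n 685 rect cx 424 cy 165 66x34 ang -85 z50 11.7 rgb [241. 240. 220.]
side px [390. 404.] n 1132 rect cx 326 cy 273 65x35 ang -52 z50 11.7 rgb [162.  80. 164.]
side px [227. 435.] n 1366 rect cx 525 cy 351 65x34 ang -50 z50 11.5 rgb [163.  80. 165.]
side LEDGE 500 cx 627.1 cy 69.1 65x37 ang -2.7 z 39.6 [244. 243. 220.]
side LEDGE 592 cx 631.7 cy 129.3 65x36 ang -3.9 z 39.5 [242. 241. 217.]
side LEDGE 716 cx 633.5 cy 188.2 66x37 ang -2.8 z 39.5 [242. 241. 215.]
CALL [(8, [0.003, -1.343, 0.0, 0.0237, 0.0001, 0.0835, 0.055])] dist 87 ang 77
```

```bash
python3 - <<'E'
from look import *
plan([[((423.5,164,4),down(95),25,4),((423.5,164,95),down(95),25,4)],[((540,80,105),down(140),25,8)],[((621.9,9,90),down(176.1),25,7)]],np.array((423.5,164,4)),down(95))
E
```

```text
CALL [(4, [0.0, 0.0, 0.0, 0.0, 0.0, 0.0, 0.025]), (4, [0.0, 0.0, 0.0, -0.0, 0.0, -0.091, 0.025])] dist 91 ang 0
CALL [(8, [-0.0, 0.0, -0.785, -0.0938, 0.1087, -0.01, 0.025])] dist 144 ang 45
CALL [(7, [-0.0, 0.0, -0.63, -0.1084, -0.0017, 0.015, 0.025])] dist 109 ang 36
```

Converted, 0.0834 m / 0.75 = 0.1112, 0.01 m / 0.75 = 0.0133, -1.343 rad / 6.2832 = -0.2137.

Request:
move_arm(
  motion=[
    [0,-0.1273,0,0.0133,0,0.0267,0.055],
    [0,-0.2137,0,0.0309,0,0.1112,0.055],
    [0,-0.2137,0,0.0309,0,0.1112,0.055],
    [0,-0.2137,0,0.0309,0,0.1112,0.055],
    [0,-0.2137,0,0.0309,0,0.1112,0.055],
    [0,-0.2137,0,0.0309,0,0.1112,0.055],
    [0,-0.2137,0,0.0309,0,0.1112,0.055],
    [0,-0.2137,0,0.0309,0,0.1112,0.055],
  ],
)

```text
clock: 45.18
eef_pos: [422.2, 166.5, 128.0]
tcp_rot: [3.14, 0.003, 1.66]
contact_force: [-0.2, -0.5, -1.2]
opening: 0.644
grasp_force: 0.0
```

Converted, 0.1245 m / 0.75 = 0.166, 0.115 m / 0.75 = 0.1533.

Request:
move_arm(
  motion=[
    [0,0,0,-0.0013,0,0.0533,0.055],
    [0,0,0,-0.0013,-0.0013,0.118,0.055],
    [0,0,0,-0.0013,-0.0013,0.1533,0.055],
    [0,0,0,-0.0013,-0.0013,0.166,0.055],
    [0,0,0,-0.0013,-0.0013,0.166,0.055],
  ],
)

```text
clock: 45.8
eef_pos: [420.7, 164.8, 2.9]
tcp_rot: [-3.14, -0.001, 1.658]
contact_force: [-0.7, 0.5, 1.2]
opening: 0.644
grasp_force: 0.0
```

Converted, -0.09 m / 0.75 = -0.12, -0.04 m / 0.75 = -0.0533.

Request:
move_arm(
  motion=[
    [0,0,0,0,0,0,0.025],
    [0,0,0,0,0,0,0.025],
    [0,0,0,0,0,0,0.025],
    [0,0,0,0,0,0,0.025],
    [0,0,0,0,0,-0.0533,0.025],
    [0,0,0,0,0,-0.12,0.025],
    [0,0,0,0,0,-0.12,0.025],
  ],
  grip_force=50,
)

```text
clock: 46.68
eef_pos: [423.7, 165.9, 97.1]
tcp_rot: [3.135, -0.004, 1.658]
contact_force: [0.5, -0.2, -1.2]
opening: 0.375
grasp_force: 50.3
```

Converted, 0.1087 m / 0.75 = 0.1449, -0.0938 m / 0.75 = -0.1251, -0.785 rad / 6.2832 = -0.1249.

Request:
move_arm(
  motion=[
    [0,0,-0.1249,-0.1251,0.1449,-0.0133,0.025],
    [0,0,-0.1249,-0.1251,0.1449,-0.0133,0.025],
    [0,0,-0.1249,-0.1251,0.1449,-0.0133,0.025],
    [0,0,-0.1249,-0.1251,0.1449,-0.0133,0.025],
    [0,0,-0.1249,-0.1251,0.1449,-0.0133,0.025],
    [0,0,-0.1249,-0.1251,0.1449,-0.0133,0.025],
    [0,0,-0.1249,-0.1251,0.1449,-0.0133,0.025],
  ],
)

```text
clock: 47.55
eef_pos: [537.2, 81.0, 102.8]
tcp_rot: [3.141, -0.002, 2.442]
contact_force: [0.1, 0.2, -0.9]
opening: 0.379
grasp_force: 50.2
```

Converted, -0.1084 m / 0.75 = -0.1445, 0.015 m / 0.75 = 0.02, -0.63 rad / 6.2832 = -0.1003.

Request:
move_arm(
  motion=[
    [0,0,-0.1003,-0.1445,-0.0023,0.02,0.025],
    [0,0,-0.1003,-0.1445,-0.0023,0.02,0.025],
    [0,0,-0.1003,-0.1445,-0.0023,0.02,0.025],
    [0,0,-0.1003,-0.1445,-0.0023,0.02,0.025],
    [0,0,-0.1003,-0.1445,-0.0023,0.02,0.025],
    [0,0,-0.1003,-0.1445,-0.0023,0.02,0.025],
    [0,0,-0.1003,-0.1445,-0.0023,0.02,0.025],
    [0,0,-0.1003,-0.1445,-0.0023,0.02,0.025],
  ],
)

```text
clock: 48.55
eef_pos: [619.4, 10.1, 87.8]
tcp_rot: [3.14, -0.001, 3.073]
contact_force: [-0.0, 0.7, -0.1]
opening: 0.372
grasp_force: 50.2
```

```bash
python3 - <<'E'
from look import *
p,R,s=cur();print(p,s["tcp_rot"],s["opening"])
plan([[((621.9,9,32.5),down(176.1),25,3)]])
E
```

```text
[619.35368692  10.10318524  87.77312543] [ 3.14016266e+00 -1.06929499e-03  3.07293737e+00] 0.3724966569292873
CALL [(3, [0.001, -0.001, -0.001, -0.0027, -0.001, 0.0553, 0.025])] dist 55 ang 0
```

Converted, 0.0553 m / 0.75 = 0.0737, -0.0015 m / 0.75 = -0.002.

Request:
move_arm(
  motion=[
    [0,0,0,-0.002,-0.0013,0.04,0.025],
    [0,0,0,-0.002,-0.0013,0.0653,0.025],
    [0,0,0,-0.002,-0.0013,0.0727,0.025],
    [0,0,0,-0.002,-0.0013,0.0737,0.025],
    [0,0,0,-0.002,-0.0013,0.0737,0.025],
  ],
)

```text
clock: 49.18
eef_pos: [621.0, 9.0, 32.7]
tcp_rot: [3.14, -0.001, 3.073]
contact_force: [0.5, -0.4, -0.4]
opening: 0.379
grasp_force: 50.3
```

Converted, -0.09 m / 0.75 = -0.12, -0.04 m / 0.75 = -0.0533.

Request:
move_arm(
  motion=[
    [0,0,0,0,0,0,0.036],
    [0,0,0,0,0,0,0.045],
    [0,0,0,0,0,0,0.045],
    [0,0,0,0,0,0,0.045],
    [0,0,0,0,0,-0.0533,0.045],
    [0,0,0,0,0,-0.12,0.045],
    [0,0,0,0,0,-0.12,0.045],
    [0,0,0,0,0,-0.12,0.045],
  ],
)

```text
clock: 50.18
eef_pos: [620.6, 8.8, 122.2]
tcp_rot: [3.14, -0.001, 3.073]
contact_force: [-0.1, 0.5, -0.4]
opening: 0.526
grasp_force: 0.0
```

```bash
python3 - <<'E'
from look import *
def T(y,t): return down(y)*Ro.from_euler('y',t,degrees=True)
p,R,s=cur();print(p)
look()
plan([[((570,-50,130),down(100),55,8)],[((500,-150,130),down(30),55,8)],[((448.3,-251.4,120),down(-27.5),55,8)],[((448.3,-251.4,80),T(-27.5,-25),55,5)]])
E
```

```text
[620.57900128   8.80518995 122.24056135]
top px [397. 200.] n 770 rect cx 594 cy -245 119x41 ang 10 z50 17.9 rgb [76. 66. 61.]
top px [442. 211.] n 77 rect cx 570 cy -359 101x5 ang 6 z50 21.7 rgb [75. 80. 88.]
top px [161. 224.] n 356 rect cx 525 cy 349 63x35 ang -50 z50 11.5 rgb [147.  72. 146.]
top px [464. 258.] n 92 rect cx 448 cy -415 50x26 ang -2 z50 6.4 rgb [ 78. 129. 162.]
top px [396. 263.] n 337 rect cx 435 cy -245 64x34 ang -28 z50 11.9 rgb [163. 118.  63.]
top px [450. 265.] n 63 rect cx 430 cy -383 67x20 ang 14 z50 16.5 rgb [61. 87. 99.]
top px [190. 304.] n 359 rect cx 326 cy 271 64x34 ang -53 z50 11.9 rgb [148.  73. 148.]
top px [386. 331.] n 357 rect cx 264 cy -219 64x34 ang -85 z50 12.3 rgb [218.  25.   3.]
top LEDGE 331 cx 633.2 cy 186.3 65x33 ang -4.1 z 39.7 [199. 204. 172.]
side px [347. 189.] n 241 rect cx 452 cy -389 100x37 ang -6 z50 19.6 rgb [103. 140. 160.]
side px [289. 188.] n 399 rect cx 594 cy -359 154x19 ang 8 z50 19.4 rgb [ 94.  97. 103.]
side px [278. 210.] n 607 rect cx 595 cy -242 120x44 ang 9 z50 18.0 rgb [95. 84. 78.]
side px [345. 216.] n 260 rect
[... 317 characters left out ...]
8.  83. 170.]
side px [227. 435.] n 1370 rect cx 525 cy 351 65x35 ang -50 z50 11.5 rgb [169.  83. 171.]
side LEDGE 428 cx 622.1 cy 9.8 64x37 ang -4.6 z 39.7 [245. 244. 223.]
side LEDGE 500 cx 627.0 cy 69.8 64x36 ang -2.5 z 39.6 [245. 244. 226.]
side LEDGE 586 cx 631.4 cy 129.1 64x37 ang -4.7 z 39.5 [243. 242. 222.]
side LEDGE 713 cx 633.1 cy 188.5 66x37 ang -2.9 z 39.5 [243. 242. 220.]
CALL [(8, [-0.001, -0.004, 1.328, 0.0458, -0.0621, -0.0088, 0.055])] dist 78 ang 76
CALL [(8, [-0.0, -0.0, 1.222, -0.0863, -0.0863, -0.0, 0.055])] dist 122 ang 70
CALL [(8, [-0.0, -0.0, 1.004, -0.0955, 0.062, 0.01, 0.055])] dist 114 ang 58
CALL [(5, [0.0, -0.436, -0.0, -0.0, -0.0, 0.04, 0.055])] dist 40 ang 25
```

Four are in place. Now the last one, at (435,-245).

Converted, -0.0621 m / 0.75 = -0.0828, 0.0458 m / 0.75 = 0.0611, 1.328 rad / 6.2832 = 0.2114.

Request:
move_arm(
  motion=[
    [0,-0.0005,0.2114,0.0611,-0.0828,-0.0117,0.055],
    [0,-0.0005,0.2114,0.0611,-0.0828,-0.0117,0.055],
    [0,-0.0005,0.2114,0.0611,-0.0828,-0.0117,0.055],
    [0,-0.0005,0.2114,0.0611,-0.0828,-0.0117,0.055],
    [0,-0.0005,0.2114,0.0611,-0.0828,-0.0117,0.055],
    [0,-0.0005,0.2114,0.0611,-0.0828,-0.0117,0.055],
    [0,-0.0005,0.2114,0.0611,-0.0828,-0.0117,0.055],
    [0,-0.0005,0.2114,0.0611,-0.0828,-0.0117,0.055],
  ],
)

```text
clock: 51.28
eef_pos: [570.1, -49.9, 129.9]
tcp_rot: [-3.14, -0.0, 1.746]
contact_force: [0.3, 0.2, -0.3]
opening: 0.65
grasp_force: 0.0
```

Converted, -0.0863 m / 0.75 = -0.1151, 1.222 rad / 6.2832 = 0.1945.

Request:
move_arm(
  motion=[
    [0,0,0.1945,-0.1151,-0.1151,0,0.055],
    [0,0,0.1945,-0.1151,-0.1151,0,0.055],
    [0,0,0.1945,-0.1151,-0.1151,0,0.055],
    [0,0,0.1945,-0.1151,-0.1151,0,0.055],
    [0,0,0.1945,-0.1151,-0.1151,0,0.055],
    [0,0,0.1945,-0.1151,-0.1151,0,0.055],
    [0,0,0.1945,-0.1151,-0.1151,0,0.055],
    [0,0,0.1945,-0.1151,-0.1151,0,0.055],
  ],
)

```text
clock: 52.28
eef_pos: [500.5, -149.9, 130.6]
tcp_rot: [3.142, 0.0, 0.527]
contact_force: [-0.1, 0.2, 0.9]
opening: 0.642
grasp_force: 0.0
```

Converted, -0.0955 m / 0.75 = -0.1273, 0.062 m / 0.75 = 0.0827, 1.004 rad / 6.2832 = 0.1598.

Request:
move_arm(
  motion=[
    [0,0,0.1598,-0.1273,0.0827,0.0133,0.055],
    [0,0,0.1598,-0.1273,0.0827,0.0133,0.055],
    [0,0,0.1598,-0.1273,0.0827,0.0133,0.055],
    [0,0,0.1598,-0.1273,0.0827,0.0133,0.055],
    [0,0,0.1598,-0.1273,0.0827,0.0133,0.055],
    [0,0,0.1598,-0.1273,0.0827,0.0133,0.055],
    [0,0,0.1598,-0.1273,0.0827,0.0133,0.055],
    [0,0,0.1598,-0.1273,0.0827,0.0133,0.055],
  ],
)

```text
clock: 53.28
eef_pos: [449.1, -251.4, 121.0]
tcp_rot: [-3.142, -0.001, -0.477]
contact_force: [0.2, -0.4, 0.3]
opening: 0.648
grasp_force: 0.0
```

Converted, 0.04 m / 0.75 = 0.0533, -0.436 rad / 6.2832 = -0.0694.

Request:
move_arm(
  motion=[
    [0,-0.0694,0,0,0,0.0533,0.055],
    [0,-0.0694,0,0,0,0.0533,0.055],
    [0,-0.0694,0,0,0,0.0533,0.055],
    [0,-0.0694,0,0,0,0.0533,0.055],
    [0,-0.0694,0,0,0,0.0533,0.055],
  ],
)

```text
clock: 53.9
eef_pos: [448.8, -251.2, 81.1]
tcp_rot: [-3.141, 0.434, -0.479]
contact_force: [0.2, 0.2, 0.4]
opening: 0.642
grasp_force: 0.0
```

```bash
python3 - <<'E'
from look import *
def T(y,t): return down(y)*Ro.from_euler('y',t,degrees=True)
look()
p,R,s=cur();print(p,s["tcp_rot"],s["qpos"])
P=(448.3,-251.4)
plan([[((*P,40),T(-27.5,-25),55,5),((*P,5),T(-27.5,-25),55,5)],[((*P,100),T(-27.5,-25),55,5)],
[((460,-150,150),down(25),25,8)],[((450,0,160),down(80),25,8)],[((435,110,160),T(95,30),25,8)],[((420,195,130),T(95,77),25,7)],[((420,195,60),T(95,77),25,8),((420,195,48),T(95,77),25,8)]])
E
```

```text
top px [397. 198.] n 715 rect cx 596 cy -246 119x41 ang 9 z50 17.9 rgb [78. 67. 62.]
top px [161. 224.] n 351 rect cx 525 cy 349 63x34 ang -50 z50 11.9 rgb [146.  71. 145.]
top px [397. 261.] n 260 rect cx 439 cy -247 52x33 ang -28 z50 12.0 rgb [162. 117.  61.]
top px [190. 304.] n 361 rect cx 326 cy 271 65x34 ang -52 z50 12.0 rgb [147.  73. 146.]
top LEDGE 339 cx 633.3 cy 186.6 65x35 ang -4.2 z 39.8 [199. 204. 172.]
top LEDGE 342 cx 630.8 cy 127.2 66x34 ang -3.7 z 39.7 [202. 206. 173.]
top LEDGE 340 cx 626.4 cy 67.6 64x34 ang -3.1 z 39.8 [207. 212. 179.]
top LEDGE 337 cx 622.6 cy 7.7 65x34 ang -2.9 z 39.6 [206. 212. 178.]
side px [289. 188.] n 396 rect cx 594 cy -358 154x20 ang 8 z50 19.0 rgb [ 91.  95. 102.]
side px [350. 190.] n 201 rect cx 436 cy -385 74x31 ang 5 z50 18.5 rgb [103. 137. 154.]
side px [278. 209.] n 606 rect cx 595 cy -242 120x41 ang 10 z50 18.0 rgb [95. 84. 77.]
side px [345. 216.] n 260 rect cx 435 cy -243 64x38 ang -29 z50 11.9 rgb [212. 153.  89.]
side px [419. 228.] n 259 rect cx 264 cy -216 65x34 ang -85 z50 12.1 rgb [245.  63.  56.]
side px [207. 337.] n 137
[... 638 characters left out ...]
 1.68022607 -0.0110716   1.28907902  1.55012501]
CALL [(5, [-0.0, -0.003, -0.0, 0.0172, 0.0004, 0.0379, 0.055]), (5, [-0.0, -0.003, -0.0, 0.0319, 0.0004, 0.0697, 0.055])] dist 77 ang 0
CALL [(5, [0.0, 0.0, 0.0, -0.0401, 0.0, -0.0861, 0.055])] dist 95 ang 0
CALL [(8, [-0.2, 0.405, -0.901, -0.0542, -0.0953, -0.0299, 0.025])] dist 114 ang 58
CALL [(8, [-0.0, 0.0, -0.96, 0.0543, -0.1402, -0.01, 0.025])] dist 151 ang 55
CALL [(8, [0.069, 0.521, -0.256, 0.1057, -0.0339, -0.0, 0.025])] dist 111 ang 33
CALL [(7, [-0.0, 0.82, -0.0, 0.0595, -0.0075, 0.069, 0.025])] dist 91 ang 47
CALL [(8, [0.0, 0.0, 0.0, -0.0682, -0.0, 0.0157, 0.025]), (8, [0.0, 0.0, 0.0, -0.0799, -0.0, 0.0184, 0.025])] dist 82 ang 0
```

Converted, 0.0697 m / 0.75 = 0.0929, 0.0379 m / 0.75 = 0.0505.

Request:
move_arm(
  motion=[
    [0,0,0,0.0229,0.0005,0.0505,0.055],
    [0,0,0,0.0229,0.0005,0.0505,0.055],
    [0,0,0,0.036,0.0005,0.08,0.055],
    [0,0,0,0.0425,0.0005,0.0929,0.055],
    [0,0,0,0.0425,0.0005,0.0929,0.055],
  ],
)

```text
clock: 54.62
eef_pos: [448.4, -251.5, 4.9]
tcp_rot: [-3.141, 0.436, -0.481]
contact_force: [0.3, -0.3, -0.3]
opening: 0.647
grasp_force: 0.0
```

Converted, -0.086 m / 0.75 = -0.1147, -0.04 m / 0.75 = -0.0533.

Request:
move_arm(
  motion=[
    [0,0,0,0,0,0,0.025],
    [0,0,0,0,0,0,0.025],
    [0,0,0,0,0,0,0.025],
    [0,0,0,0,0,0,0.025],
    [0,0,0,-0.024,0,-0.0507,0.025],
    [0,0,0,-0.0533,0,-0.1147,0.025],
    [0,0,0,-0.0533,0,-0.1147,0.025],
    [0,0,0,-0.0533,0,-0.1147,0.025],
  ],
  grip_force=60,
)

```text
clock: 55.62
eef_pos: [448.5, -251.6, 99.4]
tcp_rot: [-3.141, 0.434, -0.481]
contact_force: [0.4, 0.0, -2.2]
opening: 0.374
grasp_force: 59.8
```

Converted, -0.0953 m / 0.75 = -0.1271, -0.0542 m / 0.75 = -0.0723, -0.901 rad / 6.2832 = -0.1434.

Request:
move_arm(
  motion=[
    [-0.0318,0.0645,-0.1434,-0.0723,-0.1271,-0.0399,0.025],
    [-0.0318,0.0645,-0.1434,-0.0723,-0.1271,-0.0399,0.025],
    [-0.0318,0.0645,-0.1434,-0.0723,-0.1271,-0.0399,0.025],
    [-0.0318,0.0645,-0.1434,-0.0723,-0.1271,-0.0399,0.025],
    [-0.0318,0.0645,-0.1434,-0.0723,-0.1271,-0.0399,0.025],
    [-0.0318,0.0645,-0.1434,-0.0723,-0.1271,-0.0399,0.025],
    [-0.0318,0.0645,-0.1434,-0.0723,-0.1271,-0.0399,0.025],
    [-0.0318,0.0645,-0.1434,-0.0723,-0.1271,-0.0399,0.025],
  ],
)

```text
clock: 56.62
eef_pos: [460.1, -150.2, 148.6]
tcp_rot: [3.142, 0.001, 0.434]
contact_force: [0.0, -0.1, -0.2]
opening: 0.376
grasp_force: 59.8
```

Converted, -0.1402 m / 0.75 = -0.1869, 0.0543 m / 0.75 = 0.0724, -0.96 rad / 6.2832 = -0.1528.

Request:
move_arm(
  motion=[
    [0,0,-0.1528,0.0724,-0.1869,-0.0133,0.025],
    [0,0,-0.1528,0.0724,-0.1869,-0.0133,0.025],
    [0,0,-0.1528,0.0724,-0.1869,-0.0133,0.025],
    [0,0,-0.1528,0.0724,-0.1869,-0.0133,0.025],
    [0,0,-0.1528,0.0724,-0.1869,-0.0133,0.025],
    [0,0,-0.1528,0.0724,-0.1869,-0.0133,0.025],
    [0,0,-0.1528,0.0724,-0.1869,-0.0133,0.025],
    [0,0,-0.1528,0.0724,-0.1869,-0.0133,0.025],
  ],
)

```text
clock: 57.62
eef_pos: [450.4, -0.3, 159.0]
tcp_rot: [3.141, 0.001, 1.392]
contact_force: [0.3, -0.6, -0.4]
opening: 0.372
grasp_force: 59.9
```

Converted, 0.1057 m / 0.75 = 0.1409, -0.0339 m / 0.75 = -0.0452, 0.521 rad / 6.2832 = 0.0829.

Request:
move_arm(
  motion=[
    [0.011,0.0829,-0.0407,0.1409,-0.0452,0,0.025],
    [0.011,0.0829,-0.0407,0.1409,-0.0452,0,0.025],
    [0.011,0.0829,-0.0407,0.1409,-0.0452,0,0.025],
    [0.011,0.0829,-0.0407,0.1409,-0.0452,0,0.025],
    [0.011,0.0829,-0.0407,0.1409,-0.0452,0,0.025],
    [0.011,0.0829,-0.0407,0.1409,-0.0452,0,0.025],
  ],
)

```text
clock: 58.38
eef_pos: [435.4, 109.8, 159.1]
tcp_rot: [3.141, -0.522, 1.657]
contact_force: [-0.7, -0.0, -0.1]
opening: 0.372
grasp_force: 59.9
```

Converted, 0.069 m / 0.75 = 0.092, 0.0595 m / 0.75 = 0.0793, 0.82 rad / 6.2832 = 0.1305.

Request:
move_arm(
  motion=[
    [0,0.1305,0,0.0793,-0.01,0.092,0.025],
    [0,0.1305,0,0.0793,-0.01,0.092,0.025],
    [0,0.1305,0,0.0793,-0.01,0.092,0.025],
    [0,0.1305,0,0.0793,-0.01,0.092,0.025],
    [0,0.1305,0,0.0793,-0.01,0.092,0.025],
    [0,0.1305,0,0.0793,-0.01,0.092,0.025],
    [0,0.1305,0,0.0793,-0.01,0.092,0.025],
    [0,0.1305,0,0.0793,-0.01,0.092,0.025],
  ],
)

```text
clock: 59.38
eef_pos: [420.6, 195.2, 129.8]
tcp_rot: [3.131, -1.341, 1.669]
contact_force: [0.4, -0.8, 0.9]
opening: 0.378
grasp_force: 60.0
```

```bash
python3 - <<'E'
from look import *
def T(y,t): return down(y)*Ro.from_euler('y',t,degrees=True)
p,R,s=cur();print(p,R.as_matrix()[:,2],s["opening"])
q,d=grab_frame("side");cv2.imwrite("pics/s6.png",cv2.resize(q[100:420,180:500,::-1],None,fx=1.8,fy=1.8))
X=cloud("side",d);m=(abs(X[...,0]-420)<25)&(abs(X[...,1]-195)<30)&(X[...,2]>20)&(q.min(2)>140);print(m.sum(),np.percentile(X[m],[1,50,99],axis=0).round())
plan([[((420,195,60),T(95,77),25,8),((420,195,50),T(95,77),25,8),((420,195,47.3),T(95,77),25,8)]])
E
```

```text
[420.63190832 195.19527866 129.78191567] [-0.0848437   0.97006196 -0.22755512] 0.37790465098307763
1145 [[400. 168.  84.]
 [421. 202. 125.]
 [444. 211. 147.]]
CALL [(8, [0.0, 0.002, 0.002, -0.068, -0.0008, 0.0158, 0.025]), (8, [0.0, 0.002, 0.002, -0.0777, -0.0008, 0.018, 0.025]), (8, [0.0, 0.002, 0.002, -0.0803, -0.0008, 0.0186, 0.025])] dist 82 ang 0
```

The point cloud matches the last hold (z 84–147), so it's the same procedure.

Converted, -0.08 m / 0.75 = -0.1067, -0.0777 m / 0.75 = -0.1036.

Request:
move_arm(
  motion=[
    [0,0,0,-0.0533,-0.0013,0.012,0.025],
    [0,0,0,-0.0907,-0.0013,0.0211,0.025],
    [0,0,0,-0.1036,-0.0013,0.024,0.025],
    [0,0,0,-0.1036,-0.0013,0.024,0.025],
    [0,0,0,-0.1067,-0.0013,0.0248,0.025],
    [0,0,0,-0.1067,-0.0013,0.0248,0.025],
  ],
)

```text
clock: 60.18
eef_pos: [419.8, 195.0, 48.8]
tcp_rot: [3.133, -1.345, 1.666]
contact_force: [-0.6, -1.2, 7.4]
opening: 0.377
grasp_force: 60.3
```

Converted, -0.13 m / 0.75 = -0.1733, -0.12 m / 0.75 = -0.16.

Request:
move_arm(
  motion=[
    [0,0,0,-0.0013,0,0,0.04],
    [0,0,0,-0.0013,0,0,0.06],
    [0,0,0,-0.0013,0,0,0.085],
    [0,0,0,0,0,-0.0133,0.085],
    [0,0,0,0.0067,0,-0.0533,0.085],
    [0,0,0,0.0133,0,-0.1067,0.085],
    [0,0,0,0.0267,0,-0.16,0.085],
    [0,0,0,0.0667,0,-0.1733,0.085],
  ],
)

```text
clock: 61.18
eef_pos: [430.3, 77.2, 125.1]
tcp_rot: [3.138, -1.342, 1.658]
contact_force: [-0.2, 0.7, 0.5]
opening: 0.994
grasp_force: 0.0
```

```bash
python3 - <<'E'
from look import *
look()
plan([[((423,164.5,130),down(95),55,8)]])
plan([[((423.5,164,4),down(95),25,4),((423.5,164,95),down(95),25,4)],[((540,60,105),down(140),25,8)],[((617.8,-50.7,90),down(176.1),25,8)]],np.array((423.5,164,4)),down(95))
E
```

```text
top px [395. 184.] n 241 rect cx 627 cy -240 54x40 ang 9 z50 17.6 rgb [86. 67. 61.]
top px [161. 224.] n 355 rect cx 525 cy 349 64x34 ang -49 z50 11.8 rgb [150.  74. 149.]
top px [234. 265.] n 355 rect cx 423 cy 164 64x34 ang -85 z50 12.0 rgb [205. 208. 180.]
top px [190. 304.] n 366 rect cx 326 cy 271 64x34 ang -53 z50 12.0 rgb [151.  75. 149.]
top px [386. 331.] n 358 rect cx 264 cy -219 64x34 ang -85 z50 11.9 rgb [222.  26.   2.]
top LEDGE 344 cx 632.8 cy 186.2 64x34 ang -3.1 z 39.4 [202. 207. 174.]
top LEDGE 341 cx 630.4 cy 127.3 65x35 ang -4.1 z 39.8 [206. 210. 177.]
top LEDGE 342 cx 626.5 cy 67.7 65x34 ang -4.3 z 39.5 [211. 215. 182.]
top LEDGE 345 cx 622.4 cy 6.6 65x36 ang -2.9 z 39.8 [210. 215. 182.]
side px [286. 188.] n 345 rect cx 599 cy -355 145x14 ang 3 z50 19.0 rgb [ 91.  94. 100.]
side px [360. 189.] n 62 rect cx 408 cy -388 33x7 ang 50 z50 18.2 rgb [ 93. 126. 142.]
side px [271. 210.] n 451 rect cx 609 cy -238 91x43 ang 10 z50 18.0 rgb [98. 86. 79.]
side px [419. 228.] n 261 rect cx 265 cy -218 69x34 ang -84 z50 11.9 rgb [243.  61.  54.]
side px [208. 336.] n 1374 rec
[... 262 characters left out ...]
1370 rect cx 525 cy 351 65x34 ang -50 z50 11.6 rgb [162.  80. 164.]
side LEDGE 426 cx 622.6 cy 9.9 64x36 ang -3.9 z 39.7 [243. 242. 218.]
side LEDGE 498 cx 627.3 cy 69.4 64x37 ang -3.2 z 39.6 [244. 243. 220.]
side LEDGE 597 cx 631.0 cy 129.0 64x37 ang -5.4 z 39.6 [241. 240. 216.]
side LEDGE 714 cx 633.1 cy 188.2 65x37 ang -5.3 z 39.5 [242. 240. 215.]
CALL [(8, [0.005, -1.342, 0.001, 0.0226, -0.0, 0.0836, 0.055])] dist 87 ang 77
CALL [(4, [0.0, 0.0, 0.0, 0.0, 0.0, 0.0, 0.025]), (4, [0.0, 0.0, 0.0, -0.0, 0.0, -0.091, 0.025])] dist 91 ang 0
CALL [(8, [-0.0, 0.0, -0.785, -0.1138, 0.107, -0.01, 0.025])] dist 156 ang 45
CALL [(8, [-0.0, 0.0, -0.63, -0.1308, -0.0348, 0.015, 0.025])] dist 136 ang 36
```

Converted, 0.0834 m / 0.75 = 0.1112, 0.01 m / 0.75 = 0.0133, -1.343 rad / 6.2832 = -0.2137.

Request:
move_arm(
  motion=[
    [0,-0.1273,0,0.0133,0,0.0267,0.055],
    [0,-0.2137,0,0.0305,0,0.1112,0.055],
    [0,-0.2137,0,0.0305,0,0.1112,0.055],
    [0,-0.2137,0,0.0305,0,0.1112,0.055],
    [0,-0.2137,0,0.0305,0,0.1112,0.055],
    [0,-0.2137,0,0.0305,0,0.1112,0.055],
    [0,-0.2137,0,0.0305,0,0.1112,0.055],
    [0,-0.2137,0,0.0305,0,0.1112,0.055],
  ],
)

```text
clock: 62.28
eef_pos: [422.3, 166.6, 128.8]
tcp_rot: [3.139, 0.004, 1.659]
contact_force: [-0.4, -0.1, -0.4]
opening: 0.645
grasp_force: 0.0
```

Converted, 0.1235 m / 0.75 = 0.1647, 0.115 m / 0.75 = 0.1533.

Request:
move_arm(
  motion=[
    [0,0,0,-0.0013,0.0013,0.0533,0.055],
    [0,0,0,-0.0013,0.0013,0.118,0.055],
    [0,0,0,-0.0013,0.0013,0.1533,0.055],
    [0,0,0,-0.0013,0.0013,0.1647,0.055],
    [0,0,0,-0.0013,0.0013,0.1647,0.055],
  ],
)

```text
clock: 62.9
eef_pos: [423.0, 165.0, 4.8]
tcp_rot: [-3.141, 0.0, 1.658]
contact_force: [-0.0, -0.8, -0.5]
opening: 0.64
grasp_force: 0.0
```

Converted, -0.09 m / 0.75 = -0.12, -0.04 m / 0.75 = -0.0533.

Request:
move_arm(
  motion=[
    [0,0,0,0,0,0,0.025],
    [0,0,0,0,0,0,0.025],
    [0,0,0,0,0,0,0.025],
    [0,0,0,0,0,0,0.025],
    [0,0,0,0,0,-0.0533,0.025],
    [0,0,0,0,0,-0.12,0.025],
    [0,0,0,0,0,-0.12,0.025],
  ],
  grip_force=50,
)

```text
clock: 63.78
eef_pos: [425.9, 166.2, 99.1]
tcp_rot: [3.133, -0.002, 1.658]
contact_force: [-0.1, -0.0, -1.0]
opening: 0.375
grasp_force: 50.3
```

Converted, -0.1138 m / 0.75 = -0.1517, 0.107 m / 0.75 = 0.1427, -0.785 rad / 6.2832 = -0.1249.

Request:
move_arm(
  motion=[
    [0,0,-0.1249,-0.1517,0.1427,-0.0133,0.025],
    [0,0,-0.1249,-0.1517,0.1427,-0.0133,0.025],
    [0,0,-0.1249,-0.1517,0.1427,-0.0133,0.025],
    [0,0,-0.1249,-0.1517,0.1427,-0.0133,0.025],
    [0,0,-0.1249,-0.1517,0.1427,-0.0133,0.025],
    [0,0,-0.1249,-0.1517,0.1427,-0.0133,0.025],
    [0,0,-0.1249,-0.1517,0.1427,-0.0133,0.025],
  ],
)

```text
clock: 64.65
eef_pos: [539.3, 61.1, 104.9]
tcp_rot: [3.141, 0.0, 2.441]
contact_force: [-0.2, -0.0, -1.0]
opening: 0.374
grasp_force: 50.3
```

Converted, -0.1308 m / 0.75 = -0.1744, -0.0348 m / 0.75 = -0.0464, -0.63 rad / 6.2832 = -0.1003.

Request:
move_arm(
  motion=[
    [0,0,-0.1003,-0.1744,-0.0464,0.02,0.025],
    [0,0,-0.1003,-0.1744,-0.0464,0.02,0.025],
    [0,0,-0.1003,-0.1744,-0.0464,0.02,0.025],
    [0,0,-0.1003,-0.1744,-0.0464,0.02,0.025],
    [0,0,-0.1003,-0.1744,-0.0464,0.02,0.025],
    [0,0,-0.1003,-0.1744,-0.0464,0.02,0.025],
    [0,0,-0.1003,-0.1744,-0.0464,0.02,0.025],
    [0,0,-0.1003,-0.1744,-0.0464,0.02,0.025],
  ],
)

```text
clock: 65.65
eef_pos: [617.3, -49.5, 90.1]
tcp_rot: [3.141, 0.001, 3.072]
contact_force: [0.3, -0.1, -0.1]
opening: 0.373
grasp_force: 50.3
```

```bash
python3 - <<'E'
from look import *
p,R,s=cur();print(p,s["tcp_rot"],s["opening"])
plan([[((616.8,-50.7,32.7),down(176.1),25,3)]])
E
```

```text
[617.31393709 -49.54859628  90.11646965] [3.14130269e+00 8.60115007e-04 3.07234489e+00] 0.3731270779557481
CALL [(3, [0.0, 0.001, -0.001, 0.0005, -0.0012, 0.0574, 0.025])] dist 57 ang 0
```

Converted, 0.0567 m / 0.75 = 0.0756, -0.0012 m / 0.75 = -0.0016.

Request:
move_arm(
  motion=[
    [0,0,0,0.0004,-0.0016,0.04,0.025],
    [0,0,0,0.0004,-0.0016,0.0667,0.025],
    [0,0,0,0.0004,-0.0016,0.0747,0.025],
    [0,0,0,0.0004,-0.0016,0.0756,0.025],
    [0,0,0,0.0004,-0.0016,0.0756,0.025],
  ],
)

```text
clock: 66.28
eef_pos: [615.7, -50.7, 34.2]
tcp_rot: [3.141, -0.002, 3.072]
contact_force: [-8.0, 0.4, 14.3]
opening: 0.375
grasp_force: 51.8
```

Converted, -0.12 m / 0.75 = -0.16, -0.09 m / 0.75 = -0.12.

Request:
move_arm(
  motion=[
    [0,0,0,0,0,0,0.036],
    [0,0,0,0,0,0,0.045],
    [0,0,0,0,0,0,0.045],
    [0,0,0,0,0,0,0.045],
    [0,0,0,0,0,-0.0533,0.045],
    [0,0,0,0,0,-0.12,0.045],
    [0,0,0,0,0,-0.16,0.045],
    [0,0,0,0,0,-0.16,0.045],
  ],
)

```text
clock: 67.28
eef_pos: [618.6, -51.2, 156.0]
tcp_rot: [3.141, 0.006, 3.073]
contact_force: [0.5, -0.3, -1.0]
opening: 0.525
grasp_force: 0.0
```

Converted, 0.18 m / 0.75 = 0.24, 0.15 m / 0.75 = 0.2, 0.6 rad / 6.2832 = 0.0955.

Request:
move_arm(
  motion=[
    [0,0,0.0955,0.0667,0,-0.0667,0.045],
    [0,0,0.0955,0.1333,0,-0.0667,0.045],
    [0,0,0.0955,0.2,0,-0.0667,0.045],
    [0,0,0.0955,0.24,0,-0.0667,0.045],
    [0,0,0.0955,0.24,0,-0.0667,0.045],
    [0,0,0.0955,0.24,0,-0.0667,0.045],
    [0,0,0.0955,0.24,0,-0.0667,0.045],
  ],
)

```text
clock: 68.15
eef_pos: [438.2, -38.6, 202.9]
tcp_rot: [3.141, 0.0, 2.473]
contact_force: [-0.8, -0.8, -0.5]
opening: 0.523
grasp_force: 0.0
```

```bash
python3 - <<'E'
from look import *
look()
p,d=grab_frame("side");cv2.imwrite("pics/end.png",cv2.resize(p[150:380,110:380,::-1],None,fx=2.6,fy=2.6))
E
```

```text
top px [397. 200.] n 784 rect cx 595 cy -245 120x41 ang 10 z50 18.0 rgb [94. 82. 76.]
top px [440. 198.] n 65 rect cx 598 cy -355 85x4 ang 6 z50 21.4 rgb [ 90.  96. 105.]
top px [161. 224.] n 359 rect cx 525 cy 349 64x37 ang -50 z50 12.0 rgb [174.  90. 172.]
top px [190. 304.] n 369 rect cx 326 cy 271 65x34 ang -52 z50 12.0 rgb [175.  91. 173.]
top px [386. 331.] n 361 rect cx 263 cy -219 64x34 ang -85 z50 12.2 rgb [246.  34.   3.]
top LEDGE 338 cx 633.0 cy 186.6 64x34 ang -3.6 z 39.6 [226. 231. 198.]
top LEDGE 346 cx 631.0 cy 127.1 64x34 ang -4.6 z 39.4 [229. 233. 200.]
top LEDGE 351 cx 626.5 cy 67.6 66x34 ang -3.4 z 39.6 [235. 239. 206.]
top LEDGE 343 cx 622.3 cy 7.7 65x34 ang -3.4 z 39.5 [235. 241. 207.]
top LEDGE 340 cx 614.7 cy -51.9 65x35 ang 0.3 z 39.8 [230. 236. 202.]
side px [347. 189.] n 245 rect cx 453 cy -387 105x35 ang -2 z50 19.9 rgb [104. 142. 162.]
side px [288. 189.] n 392 rect cx 593 cy -358 154x22 ang 9 z50 19.1 rgb [ 95.  98. 104.]
side px [278. 209.] n 607 rect cx 595 cy -242 120x40 ang 10 z50 18.0 rgb [96. 85. 79.]
side px [419. 228.] n 259 rect cx 264 cy -217 66x34 ang -84 z50 11.9 rgb [246.  64.  57.]
side px [207. 336.] n 1375 rect cx 566 cy 102 383x137 ang 63 z50 19.1 rgb [183. 117.  68.]
side px [390. 404.] n 1137 rect cx 326 cy 273 65x35 ang -53 z50 11.6 rgb [169.  83. 171.]
side px [227. 435.] n 1371 rect cx 525 cy 351 66x34 ang -50 z50 11.5 rgb [170.  84. 172.]
side LEDGE 359 cx 616.0 cy -48.9 64x36 ang -3.8 z 39.6 [244. 243. 221.]
side LEDGE 420 cx 622.5 cy 10.3 65x36 ang -3.7 z 39.6 [245. 244. 225.]
side LEDGE 495 cx 627.2 cy 69.4 65x37 ang -3.6 z 39.6 [245. 245. 227.]
side LEDGE 596 cx 631.2 cy 129.5 65x36 ang -2.7 z 39.6 [243. 242. 222.]
side LEDGE 716 cx 633.2 cy 188.5 64x36 ang -4.1 z 39.5 [243. 242. 221.]
```

View pics/end.png

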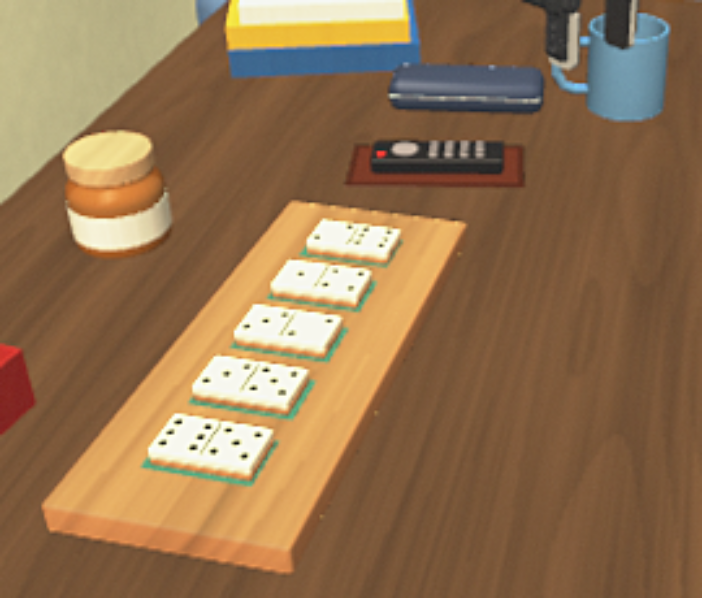

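The remote lies lengthwise on the pad, and all five dominoes are pips up on the felts. The far one, on place 5, sits about 2.5 mm too near the robot, so I'll correct it.

```bash
python3 - <<'E'
from plan import *
D=down(176.1)
plan([[((615.5,-50.6,100),D,45,8)]])
E
```

```text
CALL [(8, [0.0, 0.0, -0.601, -0.1469, 0.1008, 0.1029, 0.045])] dist 206 ang 34
```

Converted, -0.1469 m / 0.75 = -0.1959, 0.1029 m / 0.75 = 0.1372, -0.601 rad / 6.2832 = -0.0957.

Request:
move_arm(
  motion=[
    [0,0,-0.0957,-0.1959,0.1344,0.08,0.046],
    [0,0,-0.0957,-0.1959,0.1344,0.08,0.046],
    [0,0,-0.0957,-0.1959,0.1344,0.08,0.046],
    [0,0,-0.0957,-0.1959,0.1344,0.1372,0.046],
    [0,0,-0.0957,-0.1959,0.1344,0.1372,0.046],
    [0,0,-0.0957,-0.1959,0.1344,0.1372,0.046],
    [0,0,-0.0957,-0.1959,0.1344,0.1372,0.046],
    [0,0,-0.0957,-0.1959,0.1344,0.1372,0.046],
  ],
)

```text
clock: 69.3
eef_pos: [615.7, -50.6, 102.0]
tcp_rot: [3.141, 0.003, 3.073]
contact_force: [0.5, 0.0, -0.2]
opening: 0.538
grasp_force: 0.0
```

```bash
python3 - <<'E'
from plan import *
D=down(176.1)
plan([[((615.5,-50.6,33),D,45,8)],[((615.5,-50.6,38),D,25,8),((618,-50.7,38),D,25,8),((618,-50.7,33.3),D,25,8)]])
print(cur()[0])
E
```

```text
CALL [(8, [0.0, 0.003, -0.0, 0.0004, 0.0, 0.069, 0.045])] dist 69 ang 0
CALL [(8, [0.0, 0.0, 0.0, 0.0, 0.0, -0.005, 0.025]), (8, [0.0, 0.0, 0.0, -0.0025, 0.0001, -0.005, 0.025]), (8, [0.0, 0.0, 0.0, -0.0025, 0.0001, -0.0003, 0.025])] dist 3 ang 0
[615.68542462 -50.64170331 102.04690297]
```

Converted, 0.0665 m / 0.75 = 0.0887, 0.055 m / 0.75 = 0.0733.

Request:
move_arm(
  motion=[
    [0,0,0,0,0,0.04,0.046],
    [0,0,0,0,0,0.0733,0.046],
    [0,0,0,0,0,0.0887,0.046],
    [0,0,0,0,0,0.0887,0.046],
    [0,0,0,0,0,0.0887,0.046],
  ],
)

```text
clock: 69.92
eef_pos: [615.9, -50.6, 35.0]
tcp_rot: [3.141, 0.002, 3.073]
contact_force: [0.6, -1.0, 0.8]
opening: 0.54
grasp_force: 0.0
```

Converted, -0.004 m / 0.75 = -0.0053, -0.003 m / 0.75 = -0.004.

Request:
move_arm(
  motion=[
    [0,0,0,0,0,0,0.025],
    [0,0,0,0,0,0,0.025],
    [0,0,0,0,0,0,0.025],
    [0,0,0,0,0,-0.004,0.025],
    [0,0,0,-0.0033,0,-0.0053,0.025],
    [0,0,0,-0.0033,0,-0.0053,0.025],
    [0,0,0,-0.0033,0,-0.0007,0.025],
    [0,0,0,-0.0033,0,-0.0007,0.025],
  ],
)

```text
clock: 70.92
eef_pos: [618.0, -50.8, 35.3]
tcp_rot: [3.141, 0.001, 3.074]
contact_force: [-2.4, -0.6, 11.6]
opening: 0.376
grasp_force: 51.0
```

Converted, -0.12 m / 0.75 = -0.16, -0.08 m / 0.75 = -0.1067.

Request:
move_arm(
  motion=[
    [0,0,0,0,0,0,0.036],
    [0,0,0,0,0,0,0.045],
    [0,0,0,0,0,0,0.045],
    [0,0,0,0,0,0,0.045],
    [0,0,0,0,0,-0.04,0.045],
    [0,0,0,0,0,-0.1067,0.045],
    [0,0,0,0,0,-0.16,0.045],
    [0,0,0,0,0,-0.16,0.045],
  ],
)

```text
clock: 71.92
eef_pos: [619.8, -51.0, 158.0]
tcp_rot: [3.141, 0.007, 3.074]
contact_force: [0.0, 0.5, -0.7]
opening: 0.523
grasp_force: 0.0
```

Converted, 0.18 m / 0.75 = 0.24, 0.15 m / 0.75 = 0.2, 0.6 rad / 6.2832 = 0.0955.

Request:
move_arm(
  motion=[
    [0,0,0.0955,0.0667,0,-0.0667,0.045],
    [0,0,0.0955,0.1333,0,-0.0667,0.045],
    [0,0,0.0955,0.2,0,-0.0667,0.045],
    [0,0,0.0955,0.24,0,-0.0667,0.045],
    [0,0,0.0955,0.24,0,-0.0667,0.045],
    [0,0,0.0955,0.24,0,-0.0667,0.045],
    [0,0,0.0955,0.24,0,-0.0667,0.045],
  ],
)

```text
clock: 72.8
eef_pos: [438.8, -38.6, 204.1]
tcp_rot: [3.141, 0.0, 2.474]
contact_force: [-0.7, -0.1, -0.5]
opening: 0.529
grasp_force: 0.0
```

```bash
python3 - <<'E'
from look import *
look()
E
```

```text
top px [397. 200.] n 782 rect cx 595 cy -246 120x40 ang 10 z50 18.0 rgb [93. 81. 76.]
top px [161. 224.] n 361 rect cx 525 cy 349 64x36 ang -50 z50 11.8 rgb [173.  89. 171.]
top px [450. 264.] n 67 rect cx 432 cy -384 69x22 ang 10 z50 17.2 rgb [ 78. 107. 121.]
top px [190. 304.] n 366 rect cx 326 cy 271 64x34 ang -53 z50 12.0 rgb [174.  91. 173.]
top px [386. 331.] n 364 rect cx 264 cy -219 64x34 ang -85 z50 12.1 rgb [245.  34.   4.]
top LEDGE 347 cx 633.4 cy 185.3 65x39 ang -6.1 z 39.6 [226. 230. 197.]
top LEDGE 350 cx 630.9 cy 126.8 64x34 ang -3.3 z 39.6 [229. 233. 200.]
top LEDGE 351 cx 626.7 cy 66.5 65x36 ang -3.6 z 39.4 [234. 238. 205.]
top LEDGE 342 cx 622.7 cy 7.7 65x34 ang -3.3 z 39.5 [234. 240. 206.]
top LEDGE 344 cx 617.6 cy -51.9 64x34 ang -4.0 z 39.9 [231. 237. 203.]
side px [347. 189.] n 232 rect cx 452 cy -387 102x34 ang -4 z50 19.4 rgb [104. 142. 161.]
side px [288. 188.] n 391 rect cx 593 cy -357 154x21 ang 8 z50 18.8 rgb [ 93.  97. 103.]
side px [278. 210.] n 610 rect cx 595 cy -242 120x42 ang 9 z50 17.9 rgb [96. 85. 78.]
side px [419. 228.] n 262 rect cx 264 cy -217 69x34 ang -85 z50 12.1 rgb [245.  64.  57.]
side px [208. 336.] n 1380 rect cx 566 cy 102 384x139 ang 63 z50 19.0 rgb [184. 118.  69.]
side px [390. 404.] n 1135 rect cx 326 cy 273 66x35 ang -53 z50 11.6 rgb [169.  83. 171.]
side px [227. 435.] n 1362 rect cx 525 cy 351 66x34 ang -50 z50 11.5 rgb [170.  84. 172.]
side LEDGE 363 cx 618.6 cy -49.6 65x36 ang -3.4 z 39.7 [243. 242. 221.]
side LEDGE 425 cx 622.7 cy 10.3 65x37 ang -2.1 z 39.6 [245. 244. 224.]
side LEDGE 497 cx 627.1 cy 70.0 65x37 ang -3.4 z 39.6 [245. 245. 227.]
side LEDGE 589 cx 631.0 cy 129.3 65x36 ang -4.1 z 39.6 [243. 242. 223.]
side LEDGE 716 cx 633.5 cy 188.9 65x37 ang -3.2 z 39.5 [243. 242. 221.]
```

All five are now within about 1 mm of their felt centres, so I'm handing in.

```bash
python3 -c "
from rig import order
print(order.sign_off())"
```

```text
the job is handed in; nothing more can be done
None
```

The job is handed in after about 73 s of the 210 s allowed: the remote lies lengthwise on the pad and all five dominoes lie pips up on the five felt places, measured within about 1 mm of centre (the sign-off gave no verdict).

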